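# Fit out a terminal rail: breaker, power supply, relay socket and relay

### The arm

A 6-joint arm with a two-finger parallel gripper is mounted at the origin on a cart in front of the work surface, level with it; the furniture and walls round the work are solid. World frame = base frame: x ahead of the robot, y to its left, z up, the work surface at z = 0. Lengths are in m, angles in rad, forces in N, time in s.
With the tool pointing down it reaches from about 0.275 to 0.825 m from the base axis. Payload 4.9 kg.
Tool frame: the origin (TCP) lies at the very end of the fingers, on their centre line; the grasp point (between the pads) lies 19 mm behind it; z points along the fingers, y is the direction in which the jaws open and shut (so a half turn about z gives the same grasp; the last joint's range is limited). The gripper opens to 85 mm and grips with 20 to 120 N. Pads are 22 mm wide; open, the fingers measure 114 mm over their backs; the gripper's body (76 mm by 85 mm) begins 54 mm behind the grasp point. The pads swing forward as they close: fully open they stand 13 mm farther back than shut.
Start: joints at [-1.277, 0.326, -0.193, 1.052, 0, 1.437], TCP at [0.228, -0.5, 0.231] pointing down, gripper open.
Joint ranges: [-2.65, 2.65], [-0.97, 1.79], [-1.3, 1.35], [-1.93, 2.1], [-1.47, 1.37], [-3.14, 3.14]. Speed limits (rad/s): [2.57, 2.57, 3.14, 3.14, 3.14, 3.14].

### API

Orientations are given as a rotation vector (axis times angle).
In Python, from station import env gives the robot as it stands. The module is installed in compiled form; this text tells all that it offers.
- The arm moves only by the tool carry_out, never from a script. Its arguments are lists of equal length, an entry for each row: "travel": the shift along the tool's x, y, z in mm, a list of three; "twist": the turn about the tool's z in degrees; "jaw": the opening, from 0 (shut) to 1 (fully open). A call has 1 to 10 rows; each row shifts and turns the commanded pose from where the row before left it, along the tool's axes as they then stand; what a row does not reach is not made up. A row lasts 1/12 s, in which the tool goes at most 41.7 mm and 7.16 degrees, less where a joint would pass 70% of its speed; a pose out of reach is approached as far as the arm can. A call with a gripper value outside its range is refused whole. The fingers move at their own pace and stop on an object; "squeeze" is the grip in N (left out, the last holds). Time passes only in rows, so rows that do not move let the fingers close. It gives the time, the measured TCP pose, the force and the opening at its end, in the units of the state.
- env.observe(): the state, without advancing time (a new reading comes with each control period).
- env.get_image(name): name is "scene" or "top"; returns a dict with "frame" (384x512x3 uint8, red, green, blue), "fx", "fy", "cx", "cy" (pixels), "k1" (the pictures are not rectified: a ray, as slopes to the right and down, at radius r is drawn at 1 + k1 r^2 times it, then the intrinsics apply), "rvec" (rotation vector, rad) and "tvec" (3), from world to camera coordinates, as OpenCV has them. Camera axes: x right, y down, z forward; pixel columns grow to the right and rows downward; lengths in m; the calibration is good to about 2 mm. A picture is of the moment at which its call begins. There is no depth.
- env.sign_off(): hands the job in, once; it reports no verdict.
Trained networks look in a picture, given as the dict that the camera call returned (one of the last four; its "shot" number tells which), for a name from the list of things; names that differ only in an ending like _2 or _b are one class to them, and where a whole thing is asked for, a point or a joint stands for the part that bears it (a point fixed in the world has none). Each returns a list of dicts, best first, with "conf" (0 to 1); they miss things now and then, are a little off and sometimes report something else, mostly with a low value. They report only what shows in the picture. A call takes as long as a camera call. They do not tell look-alikes from the thing itself.
- env.silhouettes(target, picture): "region" (384x512 bool, what is visible of it) and "bbox" ([left, top, right, bottom] in pixels, round what is visible of it).
The state is a dict: "time": time; "joint_pos": joint angles; "joint_velocities": joint speeds; "joint_efforts": joint torques, N m; "tcp_pos": TCP position; "ee_rot": TCP orientation; "force": force on the tool from outside, world axes, zero at the start; "wrist_torque": the same for the moment, N m; "opening": finger opening in m.
Only numpy, scipy, OpenCV 4.12 (cv2) and the standard library are available. Lean on these libraries where they do the work, as an engineer would, in place of code of your own. Each camera call takes 0.05 s, during which the arm holds its last target.

### The job

Fit out the short rail in the order the current flows: seat the off-white breaker next to the incoming supply terminals (the beige and blue block), the grey power supply next to the breaker, and the black relay socket on the power supply's other side, all fully down on the rail, side by side with no gap over 12 mm in the row. Plug the light grey relay upright into the pocket on top of the socket. Leave the cup of screws where it is.

Things in the scene. Friction and masses are not known exactly. Their poses are not given: they have to be found in the camera images.
- rail (a point): Centre of the rail's top face, 18 mm above the bench. Bright steel top-hat rail 35 mm wide (x), 225 mm long (y), 14 mm high, fixed on a 120 x 235 x 4 mm zinc-grey plate. Breaker, power supply and socket have a groove underneath along their y (10 mm deep, 38 mm wide, mouth flared to 47 mm) that drops over it without force; seated, their points are 23 mm above this one.
- supply_terminals_c (a point): Incoming supply terminals: block of two beige and one blue rail terminals between thin grey end plates, fixed on one end of the rail (which end changes). 50 mm across the rail (x), 26 mm along it (y), top 48 mm above the bench. Point: its centre, 33 mm above the bench.
- earth_terminals_c (a point): Earth terminals: the same 50 x 26 mm block, top 48 mm above the bench, in green and yellow, fixed on the other end of the rail; point 33 mm above the bench. The bare rail between the two blocks is 171 mm long; nothing needs to touch this block.
- breaker_c (a point): Loose two-pole breaker, off-white, two bridged dark blue rockers on top: 88 x 36 x 66 mm (rockers 10 mm higher), about 0.24 kg. Point: its centre, 33 mm above its underside; z up, y its width (along the rail once fitted), x its 88 mm length. Body 40 mm high with flat end shoulders; at x = 0 a raised nose 45 mm long in x, full width, from 40 up to 66 mm above the underside: grip it there.
- power_unit_c (a point): Loose rail power supply, mid grey, black vent slots and a pale strip with a green lamp on top: 88 x 54 x 66 mm, about 0.22 kg. Point: its centre, 33 mm above its underside; z up, y its width (along the rail once fitted), x its 88 mm length. Body 40 mm high with flat end shoulders; at x = 0 a raised nose 45 mm long in x, full width, from 40 up to 66 mm above the underside: grip it there.
- relay_socket_c (a point): Loose relay socket, black, open pocket on top: 88 x 34 x 65 mm, 0.12 kg. Point: its centre, 33 mm above its underside; z up, y its width (along the rail once fitted), x its 88 mm length. Body 40 mm high with flat end shoulders; at x = 0 a raised nose 45 mm long in x, full width, from 40 to 58 mm, then the pocket's rim to 65 mm (41 mm long in x): grip the nose.
- pocket (a point): Centre of the floor of the pocket on top of the relay socket, 58 mm above the socket's underside and 25 mm above relay_socket_c. The pocket is 31 mm (socket's x) by 24 mm (socket's y) and 7 mm deep, its rim flared by about 1.5 mm a side. The relay stands in it by its own weight.
- relay_c (a point): Loose plug-in relay, light grey block with black base and small orange tab on top, standing upright: 28 (x) x 21 (y) x 38 mm, 0.045 kg. Point: its centre, 19 mm above its underside; z up. Plugged in, its x lies along the socket's x, either way round, and this point is 19 mm above pocket.
- screw_cup: Small grey cup full of screws, 63 mm across and 36 mm high, standing loose on the bench; origin at the centre of its underside. It must stay where it stands.
Things that resemble listed ones, but are neither listed nor needed, are in the scene too. What is shaped like the part that bears relay_c but brown is not meant.

How it is judged:
At the end, for the whole second after the job is handed in: Breaker, power supply, socket seated on the rail (4 mm of its centre line, 2.5 mm of full depth, upright, square) in this row from the supply terminals, gaps at most 12 mm; relay upright in the socket's pocket (5 mm of centre, 2.5 mm of its floor); all at rest, the cup of screws not disturbed (horizontal distance between supply_terminals_c and breaker_c below 0.043 m and horizontal distance between breaker_c and power_unit_c below 0.057 m and horizontal distance between power_unit_c and relay_socket_c below 0.056 m and x of breaker_c in the frame of rail between -0.004 and 0.004 m and z of each of breaker_c, power_unit_c, relay_socket_c in the frame of rail below 0.0255 m and angle between each of breaker_c, power_unit_c, relay_socket_c's own z axis and vertical below 0.06 rad and angle between the y axis of each of breaker_c, power_unit_c, relay_socket_c and the y axis of rail, either way round below 0.12 rad and x of power_unit_c in the frame of rail between -0.004 and 0.004 m and x of relay_socket_c in the frame of rail between -0.004 and 0.004 m and horizontal distance between relay_c and pocket below 0.005 m and z of relay_c in the frame of pocket below 0.0215 m and angle between relay_c's own z axis and vertical below 0.08 rad and linear speed of each of breaker, power_unit, relay_socket, relay below 0.01 m/s); the robot touches nothing.
It fails at once if the cup of screws is shifted by more than 25 mm or tipped (distance of screw_cup from where it was at the start of the episode above 0.025 m or angle between screw_cup's own z axis and vertical above 0.35 rad).
It also fails if it takes over 102 s, if anything falls off the work surface, if the arm or the gripper's body presses on something with over 40 N, if the wrist force passes 120 N, or if a joint passes its speed limit or range.

## Working session

There is one attempt and no reset: what is moved stays moved. The work goes in short steps, Python scripts to look and compute and a tool call to move; the robot and the scene stay as the last step left them, time stands still between calls to the robot, and variables do not carry over. Pictures are saved under pics/ and viewed, and the job is handed in when it is done.

Besides the shell and the picture viewer there is one more tool, called after ">>>" by a JSON object that holds its "name" and its "arguments". carry_out: Moves the arm, as the interface text tells. Its arguments: {"type":"object","properties":{"travel":{"type":"array","items":{"type":"array","items":{"type":"number"}}},"twist":{"type":"array","items":{"type":"number"}},"jaw":{"type":"array","items":{"type":"number"}},"squeeze":{"type":"number"}},"required":["travel","twist","jaw"]}

```bash
mkdir -p pics; cat > h.py <<'E'
import numpy as np, cv2, json
from station import env
def shot(n): return env.get_image(n)
def save(p,name): cv2.imwrite('pics/'+name, p['frame'][:,:,::-1])
E
python3 - <<'E'
from h import *
print({k:np.round(v,3) for k,v in env.observe().items()})
for n in ['scene','top']:
    p=shot(n); save(p,n+'0.png'); print(n,[ (k,np.round(p[k],4)) for k in p if k!='frame'])
    for t in ['rail','supply_terminals_c','earth_terminals_c','breaker_c','power_unit_c','relay_socket_c','relay_c','screw_cup']:
        try: print(t,[(r['bbox'],round(r['conf'],2),int(r['region'].sum())) for r in env.silhouettes(t,p)])
        except Exception as e: print(t,e)
E
```

```text
{'time': np.float64(0.0), 'joint_pos': array([-1.277,  0.327, -0.194,  1.052,  0.   ,  1.437]), 'joint_velocities': array([ 0.001, -0.002,  0.002,  0.001,  0.002, -0.002]), 'joint_efforts': array([-0.0000e+00, -4.4340e+01,  2.6244e+01,  1.6000e-02, -0.0000e+00,
       -0.0000e+00]), 'tcp_pos': array([ 0.228, -0.5  ,  0.231]), 'ee_rot': array([-3.068, -0.667,  0.   ]), 'force': array([-1.123, -0.447, -0.08 ]), 'wrist_torque': array([-0.035, -0.001,  0.006]), 'opening': np.float64(0.085)}
scene [('fx', np.float64(451.5073)), ('fy', np.float64(451.5073)), ('cx', np.float64(258.2898)), ('cy', np.float64(192.4513)), ('k1', np.float64(0.0303)), ('rvec', array([ 2.0371, -0.7645,  0.4414])), ('tvec', array([-0.5258,  0.1978,  0.9471])), ('shot', np.int64(1))]
rail [([148.8, 181.3, 216.4, 235.9], 0.95, 1578)]
supply_terminals_c []
earth_terminals_c [([154.9, 176.0, 176.5, 189.5], 0.47, 244)]
breaker_c [([305.1, 226.6, 337.4, 267.1], 0.96, 895)]
power_unit_c []
relay_socket_c [([337.3, 214.7, 365.6, 237.4], 0.65, 485)]
relay_c [([284.0, 271.7, 299.1, 291.6], 0.59, 199), ([259.3, 259.0, 272.2, 284.6], 0.47, 191)]
screw_cup [([337.7, 213.8, 365.6, 239.8], 0.74, 475)]
top [('fx', np.float64(374.3254)), ('fy', np.float64(374.3254)), ('cx', np.float64(255.9009)), ('cy', np.float64(187.0923)), ('k1', np.float64(-0.1146)), ('rvec', array([ 2.134 , -2.1438,  0.2255])), ('tvec', array([-0.1479,  0.5634,  0.8037])), ('shot', np.int64(2))]
rail [([136.9, 208.8, 241.0, 265.2], 0.6, 4507)]
supply_terminals_c [([225.8, 225.1, 235.8, 247.5], 0.63, 224)]
earth_terminals_c [([138.0, 222.8, 155.4, 245.2], 0.71, 285)]
breaker_c [([332.2, 166.0, 360.3, 210.1], 0.55, 815)]
power_unit_c [([145.3, 132.0, 176.6, 171.4], 0.62, 999), ([135.4, 219.9, 154.2, 248.3], 0.53, 301)]
relay_socket_c [([197.0, 117.8, 222.2, 162.9], 0.74, 592)]
relay_c [([322.6, 240.5, 340.7, 252.5], 0.46, 156)]
screw_cup [([322.1, 120.0, 349.1, 148.2], 0.57, 522)]
```

```bash
python3 - <<'E'
import cv2
a=cv2.imread('pics/scene0.png');cv2.imwrite('pics/s0b.png',cv2.resize(a,(800,600),interpolation=cv2.INTER_CUBIC))
a=cv2.imread('pics/top0.png')[90:290,110:376];cv2.imwrite('pics/t0b.png',cv2.resize(a,None,fx=3,fy=3,interpolation=cv2.INTER_CUBIC))
E
```

```text
(no output)
```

View pics/s0b.png

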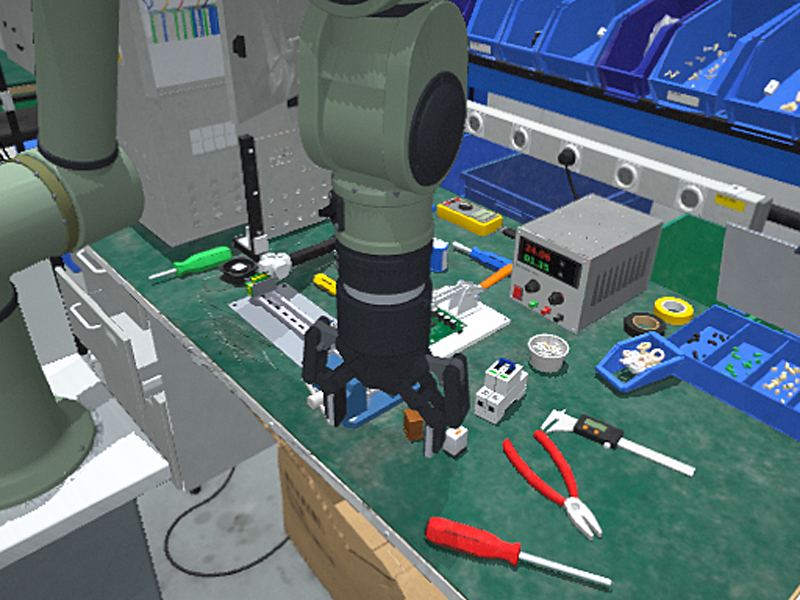

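View pics/top0.png

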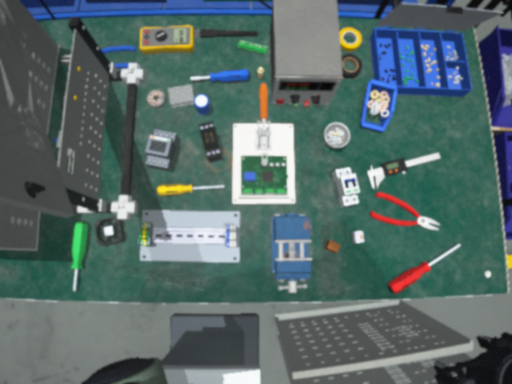

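View pics/t0b.png

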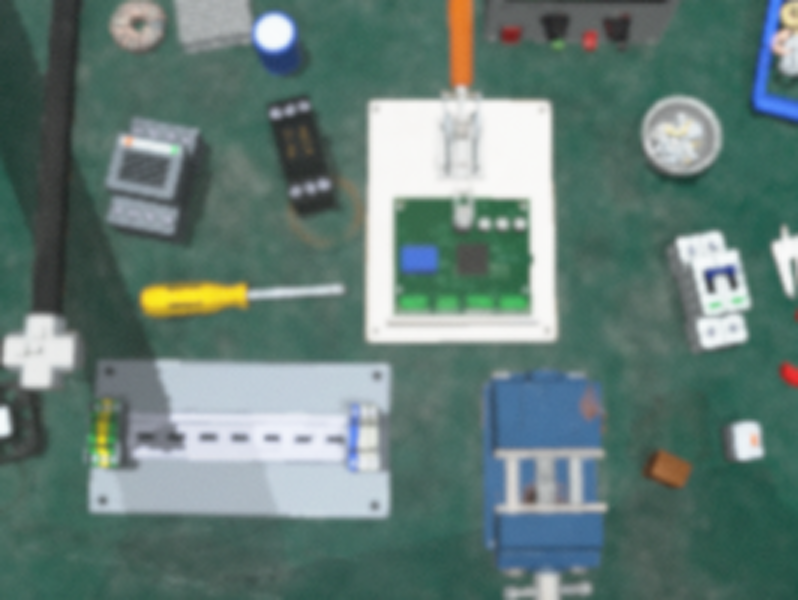

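```bash
cat >> h.py <<'E'
def proj(p,X):
    X=np.atleast_2d(X).astype(float); R=cv2.Rodrigues(np.array(p['rvec'],float))[0]
    c=X@R.T+np.array(p['tvec']); s=c[:,:2]/c[:,2:]; r2=(s**2).sum(1,keepdims=True); s=s*(1+p['k1']*r2)
    return s*[p['fx'],p['fy']]+[p['cx'],p['cy']]
def ray(p,u,v):
    K=np.array([[p['fx'],0,p['cx']],[0,p['fy'],p['cy']],[0,0,1.]])
    s=cv2.undistortPoints(np.array([[[u,v]]],float),K,np.array([p['k1'],0,0,0.]))[0,0]
    R=cv2.Rodrigues(np.array(p['rvec'],float))[0]; d=R.T@np.array([s[0],s[1],1]); o=-R.T@np.array(p['tvec'],float); return o,d
def plane(p,u,v,z):
    o,d=ray(p,u,v); return o+d*(z-o[2])/d[2]
def tri(p,a,q,b):
    o1,d1=ray(p,*a);o2,d2=ray(q,*b); A=np.c_[d1,-d2]; t=np.linalg.lstsq(A,o2-o1,rcond=None)[0]
    x=o1+t[0]*d1;y=o2+t[1]*d2; return (x+y)/2,np.linalg.norm(x-y)
E
python3 - <<'E'
from h import *
p=shot('top');q=shot('scene')
for n,c in [('top',p),('scene',q)]: print(n,np.round(ray(c,256,192),3))
for n,u,v,z in [('brk',346,187,.06),('pwr',160,148,.06),('sock',210,140,.06),('relay',358,237,.038),('brown',332,245,.038),('cup',336,134,.036),('earth',145,234,.048),('sup',231,236,.048),('railL',140,210,.004),('railR',240,211,.004),('plBL',140,262,.004),('barN',122,205,.0),('barF',131,74,0),('vise',290,245,.05)]:
    print(n,np.round(plane(p,u,v,z),3))
print('bar near clamp',tri(p,(122,205),q,(176,168)))
# scene positions of candidates
E
python3 - <<'E'
import cv2
a=cv2.imread('pics/scene0.png')[70:250,40:300];cv2.imwrite('pics/s0c.png',cv2.resize(a,None,fx=3,fy=3,interpolation=cv2.INTER_CUBIC))
E
```

```text
top [[ 0.408 -0.126  0.896]
 [ 0.168 -0.029 -0.985]]
scene [[-0.076 -0.856  0.689]
 [ 0.564  0.625 -0.541]]
brk [ 0.561 -0.358  0.06 ]
pwr [0.654 0.072 0.06 ]
sock [ 0.673 -0.044  0.06 ]
relay [ 0.447 -0.387  0.038]
brown [ 0.43  -0.325  0.038]
cup [ 0.697 -0.347  0.036]
earth [0.456 0.101 0.048]
sup [ 0.452 -0.094  0.048]
railL [0.516 0.127 0.004]
railR [ 0.514 -0.113  0.004]
plBL [0.393 0.122 0.004]
barN [0.529 0.173 0.   ]
barF [0.874 0.173 0.   ]
vise [ 0.431 -0.226  0.05 ]
bar near clamp (array([0.52609341, 0.16626187, 0.02113103]), np.float64(0.00017145551915923824))
```

View pics/s0c.png

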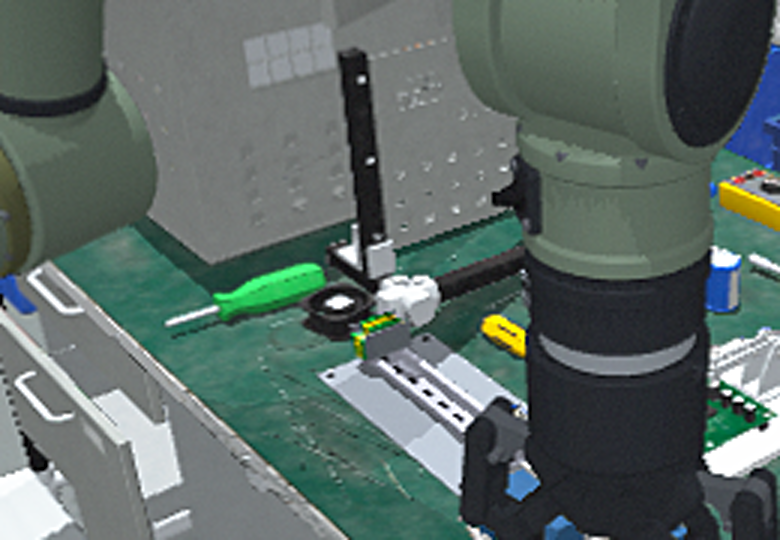

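```bash
cat >> h.py <<'E'
from scipy.optimize import minimize
# boxes: (cx,cy,hx,hy,z0,z1)
BODY={'breaker':[(0,0,.044,.018,0,.04),(0,0,.0225,.018,.04,.066),(0,0,.01,.014,.066,.076)],
 'power':[(0,0,.044,.027,0,.04),(0,0,.0225,.027,.04,.066)],
 'socket':[(0,0,.044,.017,0,.04),(0,0,.0225,.017,.04,.058),(0,0,.0205,.017,.058,.065)],
 'relay':[(0,0,.014,.0105,0,.038)],
 'term':[(0,0,.025,.013,.018,.048)]}
def corners(b,x,y,a,z=0):
    cx,cy,hx,hy,z0,z1=b
    P=np.array([[cx+s*hx,cy+t*hy,w+z] for w in(z0,z1) for s,t in((-1,-1),(1,-1),(1,1),(-1,1))])
    R=np.array([[np.cos(a),-np.sin(a)],[np.sin(a),np.cos(a)]]); P[:,:2]=P[:,:2]@R.T+[x,y]; return P
S=8
def sil(p,kind,x,y,a,z=0,off=(0,0),shape=(384,512),sc=1):
    m=np.zeros((shape[0]*sc,shape[1]*sc),np.uint8)
    for b in BODY[kind]:
        h=cv2.convexHull(((proj(p,corners(b,x,y,a,z))-off+0.5)*sc*16).astype(np.int32))
        cv2.fillConvexPoly(m,h,255,cv2.LINE_AA,4)
    return m/255.
def fit(p,kind,region,x0,y0,angs,z=0):
    ys,xs=np.where(region); o=np.array([xs.min()-15,ys.min()-15]); sh=(ys.max()-ys.min()+30,xs.max()-xs.min()+30)
    T=region[o[1]:o[1]+sh[0],o[0]:o[0]+sh[1]].astype(float); sh=T.shape
    T=cv2.resize(T,None,fx=4,fy=4,interpolation=cv2.INTER_NEAREST)
    def f(v):
        m=sil(p,kind,v[0]/100,v[1]/100,v[2]/3,z,o,sh,4); return 1-np.minimum(m,T).sum()/np.maximum(m,T).sum()
    best=None
    for a in angs:
        r=minimize(f,[x0*100,y0*100,a*3],method='Nelder-Mead',options=dict(initial_simplex=[[x0*100,y0*100,a*3],[x0*100+.8,y0*100,a*3],[x0*100,y0*100+.8,a*3],[x0*100,y0*100,a*3+.6]],xatol=.005,fatol=1e-4))
        if best is None or r.fun<best.fun: best=r
    return best.x[0]/100,best.x[1]/100,best.x[2]/3,1-best.fun
def draw(img,p,kind,x,y,a,z=0,sc=1,off=(0,0),col=(0,0,255)):
    for b in BODY[kind]:
        q=((proj(p,corners(b,x,y,a,z))-off+.5)*sc).astype(int)
        for i in range(4):
            for k,l in((i,(i+1)%4),(i+4,(i+1)%4+4),(i,i+4)): cv2.line(img,tuple(map(int,q[k])),tuple(map(int,q[l])),col,1)
E
cat > m1.py <<'E'
from h import *
p=shot('top')
tiles=[]
for kind,name,x0,y0,box in [('breaker','breaker_c',.56,-.358,(320,155,375,220)),('power','power_unit_c',.654,.072,(135,115,190,180)),('socket','relay_socket_c',.673,-.044,(185,110,240,175)),('relay','relay_c',.447,-.387,(345,225,371,249))]:
    rs=[r for r in env.silhouettes(name,p)]
    reg=None
    for r in rs:
        b=r['bbox']; c=((b[0]+b[2])/2,(b[1]+b[3])/2)
        if box[0]<c[0]<box[2] and box[1]<c[1]<box[3]: reg=r['region']; print(kind,'net',r['conf']); break
    g=np.full((384,512),cv2.GC_BGD,np.uint8)
    l,t,rr,bb=box; g[t:bb,l:rr]=cv2.GC_PR_BGD
    if reg is not None: g[reg]=cv2.GC_PR_FGD
    else:
        s=sil(p,kind,x0,y0,0)>.5; g[s]=cv2.GC_PR_FGD
    cv2.grabCut(p['frame'][:,:,::-1].copy(),g,None,np.zeros((1,65)),np.zeros((1,65)),4,cv2.GC_INIT_WITH_MASK)
    G=((g==1)|(g==3))
    n,lab,st,_=cv2.connectedComponentsWithStats(G.astype(np.uint8)); G=lab==1+np.argmax(st[1:,4])
    angs=[0,.3,-.3] if kind!='relay' else [0,.4,.8,1.2,1.6,-.4]
    out=[]
    for nm,R in(('net',reg),('gc',G)):
        if R is None: continue
        f=fit(p,kind,R,x0,y0,angs); print(kind,nm,np.round(f,4)); out.append(f)
    img=cv2.resize(p['frame'][t:bb,l:rr,::-1],None,fx=6,fy=6,interpolation=cv2.INTER_CUBIC)
    for f,c in zip(out[::-1],[(0,0,255),(255,255,0)]): draw(img,p,kind,*f[:3],sc=6,off=(l,t),col=c)
    can=np.zeros((390,330,3),np.uint8); can[:img.shape[0],:img.shape[1]]=img; tiles.append(can)
cv2.imwrite('pics/fit1.png',cv2.resize(np.vstack([np.hstack(tiles[:2]),np.hstack(tiles[2:])]),None,fx=.76,fy=.76))
E
python3 m1.py
```

```text
breaker net 0.57
breaker net [ 0.5681 -0.3656  0.2042  0.8859]
breaker gc [ 0.5708 -0.3698  0.1382  0.7441]
power net 0.65
power net [ 0.6619  0.0756 -0.1873  0.9525]
power gc [ 0.6662  0.0798 -0.0656  0.744 ]
socket net 0.95
socket net [ 0.6827 -0.0414  0.2496  0.9154]
socket gc [ 0.6986 -0.0385  0.2361  0.1692]
relay net 0.44
relay net [ 0.4491 -0.3887  0.1044  0.8376]
relay gc [ 0.4497 -0.3929  0.5346  0.6761]
```

View pics/fit1.png

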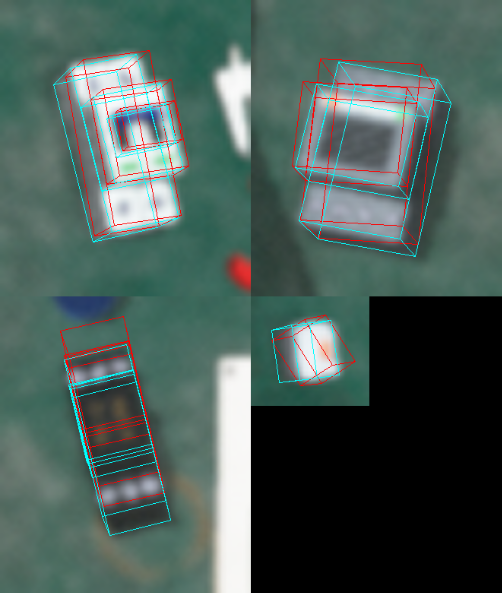

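```bash
cat >> h.py <<'E'
from scipy.optimize import differential_evolution
TOPS={'breaker':[(.0225,.018,.066,1),(.044,.018,.04,0)],'power':[(.0225,.027,.066,1),(.044,.027,.04,0)],'socket':[(.0205,.017,.065,1),(.044,.017,.04,0)],'relay':[(.014,.0105,.038,1)],'term':[(.025,.013,.048,1)],
'plate':[(.060,.1175,.004,1)],'rail':[(.0175,.0855,.018,1)]}
def edgefit(p,kind,x0,y0,a0,z=0,d=.009,da=.2):
    g=cv2.GaussianBlur(p['frame'],(0,0),.8).astype(np.float32)
    gx=cv2.Sobel(g,cv2.CV_32F,1,0); gy=cv2.Sobel(g,cv2.CV_32F,0,1)
    def f(v):
        x,y,a=v; tot=0;n=0
        for hx,hy,zz,full in TOPS[kind]:
            c=np.array([[-hx,-hy],[hx,-hy],[hx,hy],[-hx,hy]]); 
            R=np.array([[np.cos(a),-np.sin(a)],[np.sin(a),np.cos(a)]])
            for i in range(4):
                A,B=c[i],c[(i+1)%4]
                if not full and i in(0,2):  # long sides: only outer parts
                    segs=[(A,A+(B-A)*.22),(B,B+(A-B)*.22)]
                else: segs=[(A,B)]
                for s,e in segs:
                    k=max(4,int(np.linalg.norm(e-s)/.001)); t=np.linspace(.03,.97,k)[:,None]
                    P=(s+(e-s)*t)@R.T+[x,y]; q=proj(p,np.c_[P,np.full(k,zz+z)]).astype(np.float32)
                    dv=q[-1]-q[0]; nv=np.array([-dv[1],dv[0]])/np.linalg.norm(dv)
                    G=cv2.remap(gx,q[:,:1].copy(),q[:,1:].copy(),1)*nv[0]+cv2.remap(gy,q[:,:1].copy(),q[:,1:].copy(),1)*nv[1]
                    G=G.reshape(k,-1); m=np.abs(G.mean(0)).max()*0.5+np.minimum(np.abs(G).max(1),150).mean()*.5
                    tot+=np.sqrt(m)*k; n+=k
        return -tot/n
    r=differential_evolution(f,[(x0-d,x0+d),(y0-d,y0+d),(a0-da,a0+da)],seed=1,popsize=20,maxiter=60,tol=1e-5)
    return (*r.x,-r.fun)
E
cat > m2.py <<'E'
from h import *
p=shot('top'); tiles=[]
for kind,x0,y0,a,box in [('breaker',.568,-.3656,.204,(320,155,375,220)),('power',.66,.0756,-.187,(135,115,190,180)),('socket',.6827,-.0414,.25,(185,110,240,175)),('relay',.449,-.3887,.104,(340,220,375,255)),('term',.452,-.095,0,(205,200,255,270)),('rail',.453,0.004,0,(130,200,180,270))]:
    f=edgefit(p,kind,x0,y0,a); print(kind,np.round(f,4))
    if kind=='relay': f2=edgefit(p,kind,x0,y0,a+1.57); print('rot',np.round(f2,4))
    l,t,rr,bb=box
    img=cv2.resize(p['frame'][t:bb,l:rr,::-1],None,fx=6,fy=6,interpolation=cv2.INTER_CUBIC)
    if kind!='rail': draw(img,p,kind,*f[:3],sc=6,off=(l,t))
    can=np.zeros((420,330,3),np.uint8); can[:img.shape[0],:img.shape[1]]=img[:420]; tiles.append(can)
cv2.imwrite('pics/fit2.png',cv2.resize(np.vstack([np.hstack(tiles[:3]),np.hstack(tiles[3:])]),None,fx=.7,fy=.7,interpolation=cv2.INTER_AREA))
E
python3 m2.py
```

```text
breaker [ 0.5682 -0.3659  0.1886 13.8958]
power [ 0.6601  0.0754 -0.2002 12.4983]
socket [ 0.6835 -0.0409  0.2641  9.0939]
relay [ 0.4487 -0.3887  0.1126 15.6798]
rot [ 0.4491 -0.3875  1.4814 13.4072]
term [ 0.4561 -0.0925 -0.0237 10.2944]
rail [ 4.5490e-01  6.1000e-03 -7.0000e-04  1.0264e+01]
```

View pics/fit2.png

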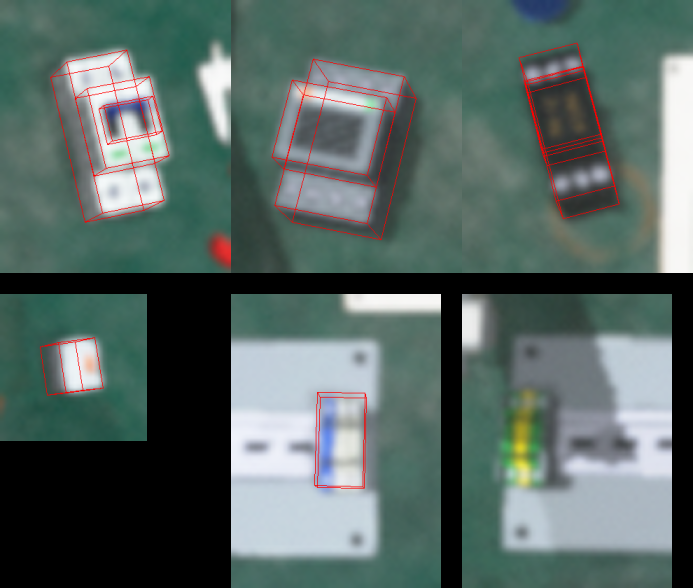

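```bash
cat > plan.py <<'E'
import sys; from h import *
# usage: plan.py x y z yawdeg(of tool y, any) nrows jaw
from scipy.spatial.transform import Rotation as Ro
o=env.observe(); R=Ro.from_rotvec(o['ee_rot']).as_matrix(); t=np.array(o['tcp_pos'])
print('t',round(float(o['time']),2),'tcp',np.round(t,4),'F',np.round(o['force'],1),'open',round(float(o['opening']),4),'yawy',round(float(np.degrees(np.arctan2(R[1,1],R[0,1]))),2),'tilt',round(float(np.degrees(np.arccos(-R[2,2]))),2),'q',np.round(o['joint_pos'],2))
if len(sys.argv)>4:
    T=np.array([float(v) for v in sys.argv[1:4]]); n=int(sys.argv[5])
    ya=np.degrees(np.arctan2(R[1,1],R[0,1])); tw=-(float(sys.argv[4])-ya); tw=(tw+180)%360-180
    d=(T-t)/n*1000; th=tw/n; rows=[]
    for i in range(n):
        Ri=R@Ro.from_euler('z',i*th,degrees=True).as_matrix(); rows.append([float(v) for v in np.round(Ri.T@d,1)])
    print(n,'twist each',round(th,2),'step mm',round(float(np.linalg.norm(d)),1)); print(rows)
E
python3 plan.py .5682 -.3659 .20 10.8 14
python3 - <<'E'
from h import *
p=shot('top')
print(np.round(edgefit(p,'plate',.455,.006,0),4),np.round(edgefit(p,'rail',.455,.006,0),4))
E
```

```text
t 1.3 tcp [ 0.2282 -0.5004  0.2313] F [ 0.2 -0.4  1.8] open 0.0854 yawy -65.49 tilt 0.0 q [-1.28  0.33 -0.19  1.05 -0.    1.44]
14 twist each -5.45 step mm 26.2
[[26.1, 1.3, 2.2], [25.8, 3.8, 2.2], [25.4, 6.2, 2.2], [24.7, 8.6, 2.2], [23.7, 10.9, 2.2], [22.6, 13.1, 2.2], [21.2, 15.2, 2.2], [19.7, 17.2, 2.2], [18.0, 18.9, 2.2], [16.1, 20.6, 2.2], [14.1, 22.0, 2.2], [11.9, 23.2, 2.2], [9.7, 24.3, 2.2], [7.3, 25.1, 2.2]]
[ 4.55300e-01  5.00000e-03 -2.03000e-02  1.32456e+01] [ 4.54900e-01  6.10000e-03 -7.00000e-04  1.02735e+01]
```

Candidates before the first reach (top-view pixels):
- **Breaker:** off-white with blue rockers at (346,187). It is the only one.
- **Power supply:** grey with a green lamp at (160,148). The heat sink at (180,95) and the bench supply at (303,50) are not it.
- **Socket:** black at (210,140). The tape reel at (110,232) is not it.
- **Relay:** light grey with an orange tab at (358,237). The brown one at (332,245) is the decoy.

The close crops in fit2 confirm each choice. I'm going to the breaker first.

>>> {"name": "carry_out", "arguments": {"travel": [[26.1,1.3,2.2],[25.8,3.8,2.2],[25.4,6.2,2.2],[24.7,8.6,2.2],[23.7,10.9,2.2],[22.6,13.1,2.2],[21.2,15.2,2.2],[19.7,17.2,2.2],[18.0,18.9,2.2],[16.1,20.6,2.2]], "twist": [-5.45,-5.45,-5.45,-5.45,-5.45,-5.45,-5.45,-5.45,-5.45,-5.45], "jaw": [1,1,1,1,1,1,1,1,1,1]}}

```text
time: 2.18
tcp_pos: [0.4722, -0.4036, 0.2091]
ee_rot: [-2.419, -2.004, 0.0]
force: [0.3, -0.3, -0.4]
opening: 0.0853
```

>>> {"name": "carry_out", "arguments": {"travel": [[14.1,22.0,2.2],[11.9,23.2,2.2],[9.7,24.3,2.2],[7.3,25.1,2.2],[0,0,0],[0,0,0],[0,0,0]], "twist": [-5.45,-5.45,-5.45,-5.45,0,0,0], "jaw": [1,1,1,1,1,1,1]}}

```text
time: 2.77
tcp_pos: [0.5677, -0.3656, 0.2002]
ee_rot: [-2.003, -2.42, 0.001]
force: [0.3, 0.3, 0.6]
opening: 0.0856
```

```bash
python3 plan.py .5682 -.3659 .044 10.8 7
```

```text
t 2.77 tcp [ 0.5677 -0.3656  0.2002] F [0.3 0.3 0.6] open 0.0856 yawy 10.77 tilt 0.05 q [-0.68  0.58  0.13  1.12 -0.    0.7 ]
7 twist each -0.0 step mm 22.3
[[-0.1, 0.1, 22.3], [-0.1, 0.1, 22.3], [-0.1, 0.1, 22.3], [-0.1, 0.1, 22.3], [-0.1, 0.1, 22.3], [-0.1, 0.1, 22.3], [-0.1, 0.1, 22.3]]
```

>>> {"name": "carry_out", "arguments": {"travel": [[-0.1,0.1,22.3],[-0.1,0.1,22.3],[-0.1,0.1,22.3],[-0.1,0.1,22.3],[-0.1,0.1,22.3],[-0.1,0.1,22.3],[-0.1,0.1,22.3],[0,0,0],[0,0,0],[0,0,0]], "twist": [0,0,0,0,0,0,0,0,0,0], "jaw": [1,1,1,1,1,1,1,1,0.8,0.6], "squeeze": 50}}

```text
time: 3.6
tcp_pos: [0.5691, -0.3673, 0.0459]
ee_rot: [2.003, 2.418, -0.0]
force: [-0.0, -1.1, 0.7]
opening: 0.0635
```

>>> {"name": "carry_out", "arguments": {"travel": [[0,0,0],[0,0,0],[0,0,0],[0,0,0],[0,0,0],[0,0,0],[0,0,0],[0,0,0]], "twist": [0,0,0,0,0,0,0,0], "jaw": [0.5,0.4,0.3,0.3,0.3,0.3,0.3,0.3]}}

```text
time: 4.27
tcp_pos: [0.5699, -0.3676, 0.0468]
ee_rot: [2.0, 2.418, -0.002]
force: [-1.9, -0.4, 6.0]
opening: 0.0435
```

```bash
python3 plan.py .5682 -.3659 .2 10.8 7; python3 -c "
from h import *
p=shot('scene');save(p,'g1.png');a=p['frame'][150:330,230:430,::-1];cv2.imwrite('pics/g1c.png',cv2.resize(a,None,fx=3,fy=3))"
```

```text
t 4.27 tcp [ 0.5699 -0.3676  0.0468] F [-1.9 -0.4  6. ] open 0.0435 yawy 10.79 tilt 0.22 q [-0.68  0.71 -0.05  0.81 -0.    0.7 ]
7 twist each -0.0 step mm 21.9
[[0.2, -0.2, -21.9], [0.2, -0.2, -21.9], [0.2, -0.2, -21.9], [0.2, -0.2, -21.9], [0.2, -0.2, -21.9], [0.2, -0.2, -21.9], [0.2, -0.2, -21.9]]
```

View pics/g1c.png

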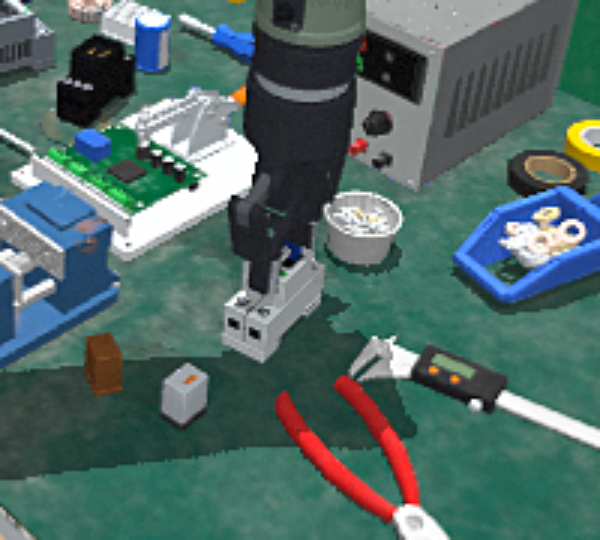

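>>> {"name": "carry_out", "arguments": {"travel": [[0,0,-10],[0,0,-20],[0,0,-22],[0,0,-22],[0,0,-22],[0,0,-22],[0,0,-22],[0,0,-15],[0,0,0],[0,0,0]], "twist": [0,0,0,0,0,0,0,0,0,0], "jaw": [0.3,0.3,0.3,0.3,0.3,0.3,0.3,0.3,0.3,0.3]}}

```text
time: 5.15
tcp_pos: [0.5694, -0.3662, 0.2003]
ee_rot: [2.001, 2.42, 0.0]
force: [0.3, -0.0, -2.8]
opening: 0.0441
```

```bash
python3 - <<'E'
from h import *
p=shot('top');save(p,'l1.png');q=shot('scene');save(q,'l1s.png')
g=cv2.cvtColor(p['frame'],cv2.COLOR_RGB2GRAY).astype(np.float32)
xs=np.arange(.41,.50,.0005)
for y in [-.07,-.05,-.03,0,.02,.05,.08]:
    q1=proj(p,np.c_[xs,np.full(len(xs),y),np.full(len(xs),.018)]).astype(np.float32)
    v=cv2.remap(g,q1[:,:1].copy(),q1[:,1:].copy(),1)[:,0]; d=np.gradient(cv2.GaussianBlur(v[:,None],(1,9),0)[:,0])
    i=np.argmax(d[20:80])+20; j=np.argmin(d[100:160])+100
    print(y,'edges',xs[i],xs[j],'mid',(xs[i]+xs[j])/2,'amp',d[i].round(1),d[j].round(1))
a=np.hstack([p['frame'][90:290,110:376],q['frame'][90:290,220:420]])[:,:,::-1]
cv2.imwrite('pics/l1c.png',cv2.resize(a,(798,343)))
E
python3 plan.py .5682 -.3659 .2 10.8 7
```

```text
-0.07 edges 0.4385 0.47250000000000003 mid 0.4555 amp 4.5 -3.0
-0.05 edges 0.4385 0.47350000000000003 mid 0.456 amp 5.2 -3.2
-0.03 edges 0.4385 0.47350000000000003 mid 0.456 amp 4.6 -3.7
0 edges 0.4365 0.47300000000000003 mid 0.45475 amp 3.7 -3.5
0.02 edges 0.437 0.47300000000000003 mid 0.455 amp 3.6 -3.3
0.05 edges 0.4385 0.47350000000000003 mid 0.456 amp 2.9 -3.4
0.08 edges 0.439 0.47400000000000003 mid 0.4565 amp 4.2 -1.7
t 5.25 tcp [ 0.5682 -0.3655  0.1979] F [ 0.7  0.  -4.5] open 0.0439 yawy 10.82 tilt 0.14 q [-0.68  0.59  0.13  1.12  0.    0.7 ]
7 twist each 0.0 step mm 0.3
[[-0.1, -0.0, -0.3], [-0.1, -0.0, -0.3], [-0.1, -0.0, -0.3], [-0.1, -0.0, -0.3], [-0.1, -0.0, -0.3], [-0.1, -0.0, -0.3], [-0.1, -0.0, -0.3]]
```

View pics/l1c.png

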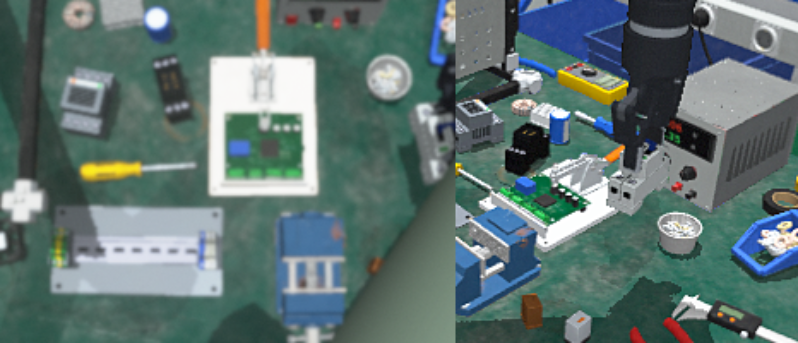

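```bash
python3 plan.py .4555 -.0575 .15 -0.4 14
```

```text
t 5.25 tcp [ 0.5682 -0.3655  0.1979] F [ 0.7  0.  -4.5] open 0.0439 yawy 10.82 tilt 0.14 q [-0.68  0.59  0.13  1.12  0.    0.7 ]
14 twist each 0.8 step mm 23.7
[[23.1, -3.8, 3.5], [23.1, -4.1, 3.5], [23.0, -4.4, 3.5], [22.9, -4.7, 3.5], [22.9, -5.1, 3.5], [22.8, -5.4, 3.5], [22.7, -5.7, 3.5], [22.6, -6.0, 3.5], [22.5, -6.3, 3.5], [22.5, -6.6, 3.5], [22.4, -7.0, 3.5], [22.3, -7.3, 3.5], [22.2, -7.6, 3.5], [22.0, -7.9, 3.5]]
```

>>> {"name": "carry_out", "arguments": {"travel": [[23.1,-3.8,3.5],[23.1,-4.1,3.5],[23.0,-4.4,3.5],[22.9,-4.7,3.5],[22.9,-5.1,3.5],[22.8,-5.4,3.5],[22.7,-5.7,3.5],[22.6,-6.0,3.5],[22.5,-6.3,3.5],[22.5,-6.6,3.5]], "twist": [0.8,0.8,0.8,0.8,0.8,0.8,0.8,0.8,0.8,0.8], "jaw": [0.3,0.3,0.3,0.3,0.3,0.3,0.3,0.3,0.3,0.3]}}

```text
time: 6.08
tcp_pos: [0.4869, -0.1447, 0.1627]
ee_rot: [-2.165, -2.272, 0.001]
force: [0.0, -0.3, -3.8]
opening: 0.0442
```

>>> {"name": "carry_out", "arguments": {"travel": [[22.4,-7.0,3.5],[22.3,-7.3,3.5],[22.2,-7.6,3.5],[22.0,-7.9,3.5],[0,0,0],[0,0,0],[0,0,0]], "twist": [0.8,0.8,0.8,0.8,0,0,0], "jaw": [0.3,0.3,0.3,0.3,0.3,0.3,0.3]}}

```text
time: 6.67
tcp_pos: [0.4562, -0.0584, 0.1499]
ee_rot: [-2.228, -2.214, 0.001]
force: [-0.4, -0.2, -3.1]
opening: 0.0437
```

```bash
python3 plan.py .4555 -.0575 .075 -0.4 5;  python3 - <<'E'
from h import *
p=shot('top');save(p,'l2.png');q=shot('scene');save(q,'l2s.png')
a=np.hstack([p['frame'][90:290,110:376],q['frame'][90:290,120:320]])[:,:,::-1]
cv2.imwrite('pics/l2c.png',cv2.resize(a,(798,343)))
E
```

```text
t 6.67 tcp [ 0.4562 -0.0584  0.1499] F [-0.4 -0.2 -3.1] open 0.0437 yawy -0.37 tilt 0.04 q [-0.29  0.24 -0.54  0.79 -0.    1.29]
5 twist each 0.01 step mm 15.0
[[0.2, -0.1, 15.0], [0.2, -0.1, 15.0], [0.2, -0.1, 15.0], [0.2, -0.1, 15.0], [0.2, -0.1, 15.0]]
```

View pics/l2c.png

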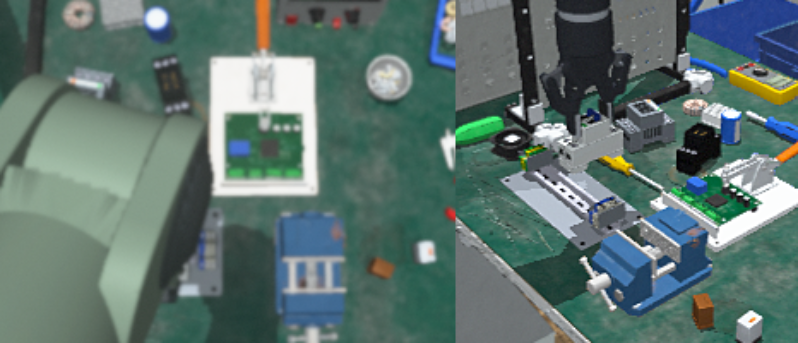

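>>> {"name": "carry_out", "arguments": {"travel": [[0,0,15],[0,0,15],[0,0,15],[0,0,15],[0,0,10],[0,0,5],[0,0,3],[0,0,3],[0,0,2],[0,0,0]], "twist": [0,0,0,0,0,0,0,0,0,0], "jaw": [0.3,0.3,0.3,0.3,0.3,0.3,0.3,0.3,0.3,0.3]}}

```text
time: 7.6
tcp_pos: [0.4566, -0.0585, 0.0675]
ee_rot: [2.229, 2.213, 0.0]
force: [-0.1, -0.4, -3.1]
opening: 0.0441
```

```bash
python3 plan.py .4555 -.0575 .075 -0.4 5;  python3 - <<'E'
from h import *
q=shot('scene')
cv2.imwrite('pics/l3.png',cv2.resize(q['frame'][130:260,130:300,::-1],None,fx=4,fy=4))
E
```

```text
t 7.6 tcp [ 0.4566 -0.0585  0.0675] F [-0.1 -0.4 -3.1] open 0.0441 yawy -0.4 tilt 0.02 q [-0.29  0.35 -0.64  0.58 -0.    1.29]
5 twist each -0.0 step mm 1.5
[[0.2, -0.2, -1.5], [0.2, -0.2, -1.5], [0.2, -0.2, -1.5], [0.2, -0.2, -1.5], [0.2, -0.2, -1.5]]
```

View pics/l3.png

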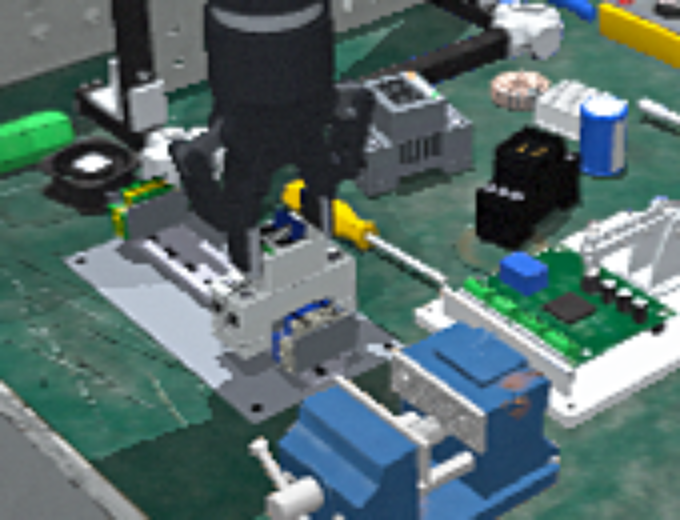

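>>> {"name": "carry_out", "arguments": {"travel": [[0,-0.5,3],[0,-0.5,2],[0,0,2],[0,0,2],[0,0,2],[0,0,1.5],[0,0,0],[0,0,0]], "twist": [0,0,0,0,0,0,0,0], "jaw": [0.3,0.3,0.3,0.3,0.3,0.3,0.3,0.3]}}

```text
time: 8.32
tcp_pos: [0.4552, -0.0582, 0.0549]
ee_rot: [-2.229, -2.214, 0.0]
force: [-0.5, 0.2, -1.4]
opening: 0.0434
```

```bash
python3 plan.py;  python3 - <<'E'
from h import *
q=shot('scene')
im=cv2.resize(q['frame'][150:245,150:250,::-1],None,fx=6,fy=6)
draw(im,q,'breaker',.4555,-.0575,0,z=.008,sc=6,off=(150,150))
draw(im,q,'term',.4558,-.0925,0,sc=6,off=(150,150),col=(0,255,0))
cv2.imwrite('pics/l4.png',im)
E
```

```text
t 8.32 tcp [ 0.4552 -0.0582  0.0549] F [-0.5  0.2 -1.4] open 0.0434 yawy -0.39 tilt 0.01 q [-0.29  0.37 -0.65  0.54 -0.    1.29]
```

View pics/l4.png

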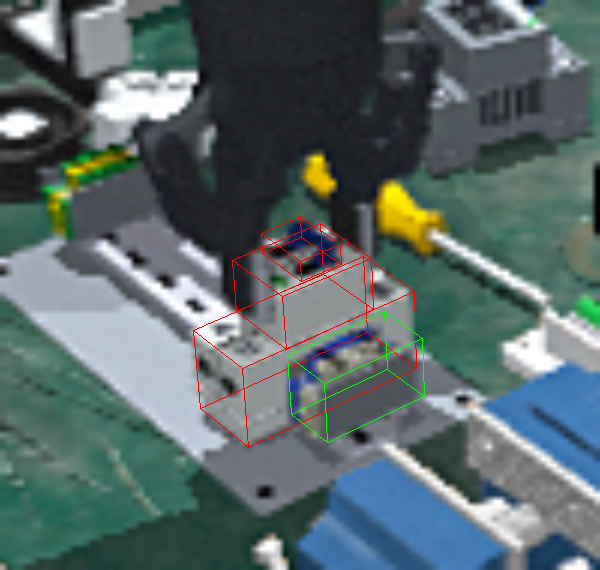

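>>> {"name": "carry_out", "arguments": {"travel": [[0,0,0],[0,0,0],[0,0,0],[0,0,0],[0,0,-10],[0,0,-25],[0,0,-25],[0,0,-25],[0,0,-25],[0,0,-25]], "twist": [0,0,0,0,0,0,0,0,0,0], "jaw": [0.7,0.9,1,1,1,1,1,1,1,1]}}

```text
time: 9.2
tcp_pos: [0.4552, -0.0582, 0.1913]
ee_rot: [2.229, 2.214, 0.0]
force: [-0.2, -0.7, -0.0]
opening: 0.0855
```

```bash
python3 plan.py .6601 .0754 .19 -11.5 10
```

```text
t 9.2 tcp [ 0.4552 -0.0582  0.1913] F [-0.2 -0.7 -0. ] open 0.0855 yawy -0.39 tilt 0.02 q [-0.29  0.19 -0.48  0.9   0.    1.29]
10 twist each 1.11 step mm 24.5
[[13.5, 20.4, 0.1], [13.9, 20.1, 0.1], [14.3, 19.9, 0.1], [14.7, 19.6, 0.1], [15.0, 19.3, 0.1], [15.4, 19.0, 0.1], [15.8, 18.7, 0.1], [16.1, 18.4, 0.1], [16.5, 18.1, 0.1], [16.8, 17.7, 0.1]]
```

>>> {"name": "carry_out", "arguments": {"travel": [[13.5,20.4,0.1],[13.9,20.1,0.1],[14.3,19.9,0.1],[14.7,19.6,0.1],[15.0,19.3,0.1],[15.4,19.0,0.1],[15.8,18.7,0.1],[16.1,18.4,0.1],[16.5,18.1,0.1],[16.8,17.7,0.1]], "twist": [1.11,1.11,1.11,1.11,1.11,1.11,1.11,1.11,1.11,1.11], "jaw": [1,1,1,1,1,1,1,1,1,1]}}

```text
time: 10.03
tcp_pos: [0.6612, 0.0761, 0.1887]
ee_rot: [2.433, 1.987, -0.0]
force: [1.1, -0.8, 0.9]
opening: 0.0852
```

>>> {"name": "carry_out", "arguments": {"travel": [[0,0,0],[0,0,0],[0,0,0]], "twist": [0,0,0], "jaw": [1,1,1]}}

```text
time: 10.28
tcp_pos: [0.6595, 0.0752, 0.1884]
ee_rot: [-2.432, -1.988, 0.002]
force: [1.2, -0.3, -1.0]
opening: 0.0851
```

```bash
python3 plan.py .6601 .0754 .046 -11.5 7;python3 - <<'E'
from h import *
q=shot('scene');p=shot('top')
im=cv2.resize(q['frame'][110:245,140:290,::-1],None,fx=4,fy=4)
draw(im,q,'power',.6601,.0754,-.2,sc=4,off=(140,110))
im2=cv2.resize(p['frame'][190:280,130:250,::-1],None,fx=4,fy=4)
cv2.imwrite('pics/l5.png',cv2.resize(np.vstack([im,np.hstack([im2,np.zeros((360,120,3),np.uint8)])]),(536,804))[:600]); cv2.imwrite('pics/l5b.png',im2)
E
```

```text
t 10.28 tcp [0.6595 0.0752 0.1884] F [ 1.2 -0.3 -1. ] open 0.0851 yawy -11.48 tilt 0.08 q [ 0.    0.57  0.08  1.08 -0.    1.77]
7 twist each 0.0 step mm 20.3
[[0.1, 0.1, 20.3], [0.1, 0.1, 20.3], [0.1, 0.1, 20.3], [0.1, 0.1, 20.3], [0.1, 0.1, 20.3], [0.1, 0.1, 20.3], [0.1, 0.1, 20.3]]
```

View pics/l5.png

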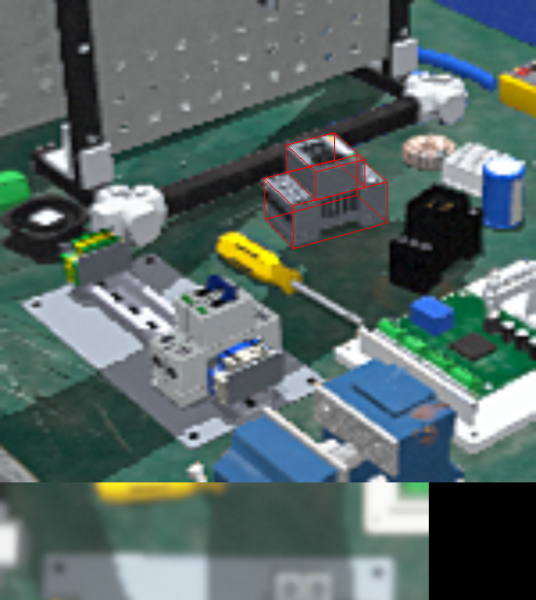

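View pics/l5b.png

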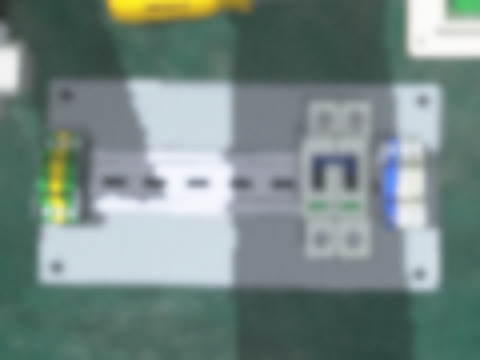

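>>> {"name": "carry_out", "arguments": {"travel": [[0,0,20.5],[0,0,20.5],[0,0,20.5],[0,0,20.5],[0,0,20.5],[0,0,20],[0,0,20],[0,0,0],[0,0,0],[0,0,0]], "twist": [0,0,0,0,0,0,0,0,0,0], "jaw": [1,1,1,1,1,1,1,1,0.7,0.5]}}

```text
time: 11.22
tcp_pos: [0.6608, 0.075, 0.0479]
ee_rot: [2.432, 1.987, 0.002]
force: [0.6, -0.1, -0.3]
opening: 0.0636
```

>>> {"name": "carry_out", "arguments": {"travel": [[0,0,0],[0,0,0],[0,0,0],[0,0,0],[0,0,0],[0,0,0],[0,0,0]], "twist": [0,0,0,0,0,0,0], "jaw": [0.4,0.3,0.3,0.3,0.3,0.3,0.3]}}

```text
time: 11.8
tcp_pos: [0.6615, 0.0753, 0.0486]
ee_rot: [2.431, 1.987, 0.004]
force: [-0.5, -0.3, 6.3]
opening: 0.0439
```

```bash
python3 plan.py ;python3 - <<'E'
from h import *
q=shot('scene');p=shot('top')
print('brk',np.round(edgefit(p,'breaker',.4555,-.0575,0,z=.008,da=.08),4))
im=cv2.resize(q['frame'][80:200,180:300,::-1],None,fx=4,fy=4)
cv2.imwrite('pics/l6.png',im)
E
```

```text
t 11.8 tcp [0.6615 0.0753 0.0486] F [-0.5 -0.3  6.3] open 0.0439 yawy -11.49 tilt 0.19 q [ 0.    0.69 -0.09  0.79 -0.    1.77]
brk [ 4.55800e-01 -5.60000e-02 -1.80000e-03  1.04128e+01]
```

View pics/l6.png

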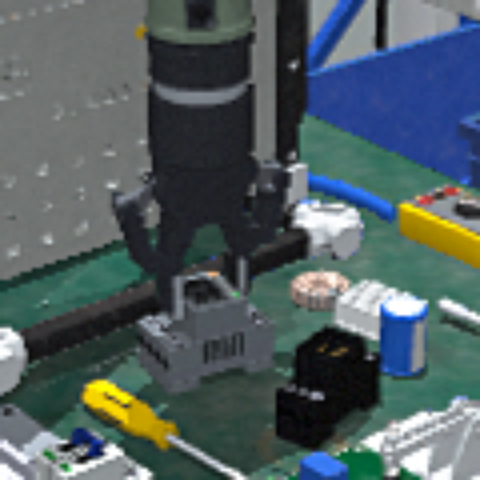

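>>> {"name": "carry_out", "arguments": {"travel": [[0,0,-10],[0,0,-20],[0,0,-22],[0,0,-22],[0,0,-22],[0,0,-22],[0,0,-15],[0,0,-9],[0,0,0],[0,0,0]], "twist": [0,0,0,0,0,0,0,0,0,0], "jaw": [0.3,0.3,0.3,0.3,0.3,0.3,0.3,0.3,0.3,0.3]}}

```text
time: 12.73
tcp_pos: [0.6602, 0.0754, 0.1884]
ee_rot: [2.433, 1.988, 0.0]
force: [0.1, -0.3, -3.0]
opening: 0.0438
```

```bash
python3 plan.py .4557 -.007 .17 -.3 10;python3 - <<'E'
from h import *
q=shot('scene')
im=cv2.resize(q['frame'][60:200,180:300,::-1],None,fx=4,fy=4)
cv2.imwrite('pics/l7.png',im)
E
```

```text
t 12.73 tcp [0.6602 0.0754 0.1884] F [ 0.1 -0.3 -3. ] open 0.0438 yawy -11.49 tilt 0.01 q [ 0.    0.57  0.08  1.08 -0.    1.77]
10 twist each -1.12 step mm 22.1
[[-12.1, -18.4, 1.8], [-11.8, -18.6, 1.8], [-11.4, -18.9, 1.8], [-11.0, -19.1, 1.8], [-10.7, -19.3, 1.8], [-10.3, -19.5, 1.8], [-9.9, -19.7, 1.8], [-9.5, -19.9, 1.8], [-9.1, -20.1, 1.8], [-8.7, -20.2, 1.8]]
```

View pics/l7.png

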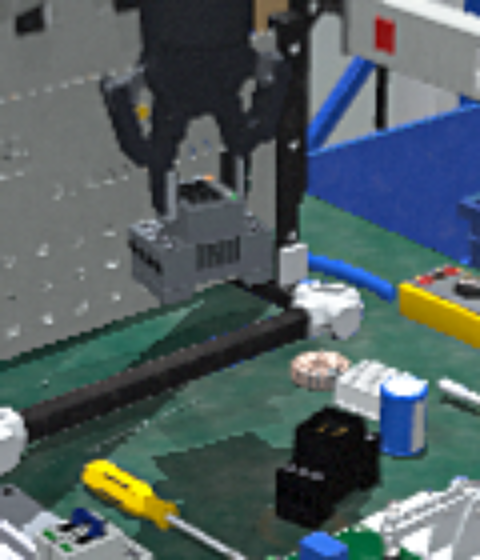

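>>> {"name": "carry_out", "arguments": {"travel": [[-12.1,-18.4,1.8],[-11.8,-18.6,1.8],[-11.4,-18.9,1.8],[-11.0,-19.1,1.8],[-10.7,-19.3,1.8],[-10.3,-19.5,1.8],[-9.9,-19.7,1.8],[-9.5,-19.9,1.8],[-9.1,-20.1,1.8],[-8.7,-20.2,1.8]], "twist": [-1.12,-1.12,-1.12,-1.12,-1.12,-1.12,-1.12,-1.12,-1.12,-1.12], "jaw": [0.3,0.3,0.3,0.3,0.3,0.3,0.3,0.3,0.3,0.3]}}

```text
time: 13.62
tcp_pos: [0.4535, -0.007, 0.1689]
ee_rot: [-2.224, -2.216, 0.003]
force: [-0.4, -0.4, -2.5]
opening: 0.0439
```

>>> {"name": "carry_out", "arguments": {"travel": [[0,0,0],[0,0,20],[0,0,20],[0,0,20],[0,0,20],[0,0,10],[0,0,5],[0,0,3],[0,0,0],[0,0,0]], "twist": [0,0,0,0,0,0,0,0,0,0], "jaw": [0.3,0.3,0.3,0.3,0.3,0.3,0.3,0.3,0.3,0.3]}}

```text
time: 14.45
tcp_pos: [0.4561, -0.0069, 0.0727]
ee_rot: [2.227, 2.216, 0.0]
force: [0.3, 0.1, -2.2]
opening: 0.044
```

```bash
python3 plan.py .4557 -.007 .057 -.3 6;python3 - <<'E'
from h import *
q=shot('scene');o=env.observe()
im=cv2.resize(q['frame'][140:250,140:270,::-1],None,fx=5,fy=5)
draw(im,q,'power',*o['tcp_pos'][:2],0,z=o['tcp_pos'][2]-.0486,sc=5,off=(140,140))
cv2.imwrite('pics/l8.png',im)
E
```

```text
t 14.45 tcp [ 0.4561 -0.0069  0.0727] F [ 0.3  0.1 -2.2] open 0.044 yawy -0.29 tilt 0.02 q [-0.18  0.34 -0.64  0.59  0.    1.4 ]
6 twist each 0.0 step mm 2.6
[[-0.0, -0.1, 2.6], [-0.0, -0.1, 2.6], [-0.0, -0.1, 2.6], [-0.0, -0.1, 2.6], [-0.0, -0.1, 2.6], [-0.0, -0.1, 2.6]]
```

View pics/l8.png

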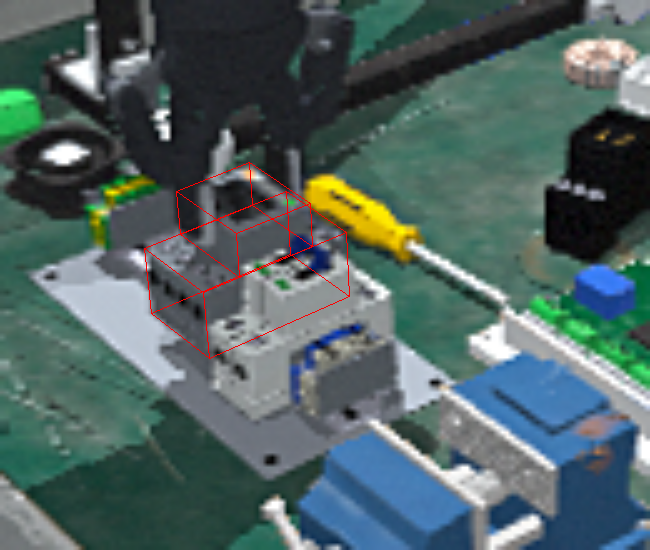

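>>> {"name": "carry_out", "arguments": {"travel": [[0,0,3],[0,0,3],[0,0,2],[0,0,2],[0,0,2],[0,0,2],[0,0,2],[0,0,0],[0,0,0]], "twist": [0,0,0,0,0,0,0,0,0], "jaw": [0.3,0.3,0.3,0.3,0.3,0.3,0.3,0.3,0.3]}}

```text
time: 15.25
tcp_pos: [0.4557, -0.0069, 0.0566]
ee_rot: [2.227, 2.216, -0.0]
force: [-1.3, -1.2, 2.1]
opening: 0.0437
```

```bash
python3 plan.py ;python3 - <<'E'
from h import *
q=shot('scene');o=env.observe()
im=cv2.resize(q['frame'][140:250,140:270,::-1],None,fx=5,fy=5)
draw(im,q,'power',*o['tcp_pos'][:2],0,z=.008,sc=5,off=(140,140))
cv2.imwrite('pics/l9.png',im)
E
```

```text
t 15.25 tcp [ 0.4557 -0.0069  0.0566] F [-1.3 -1.2  2.1] open 0.0437 yawy -0.29 tilt 0.01 q [-0.18  0.37 -0.66  0.54 -0.    1.4 ]
```

View pics/l9.png

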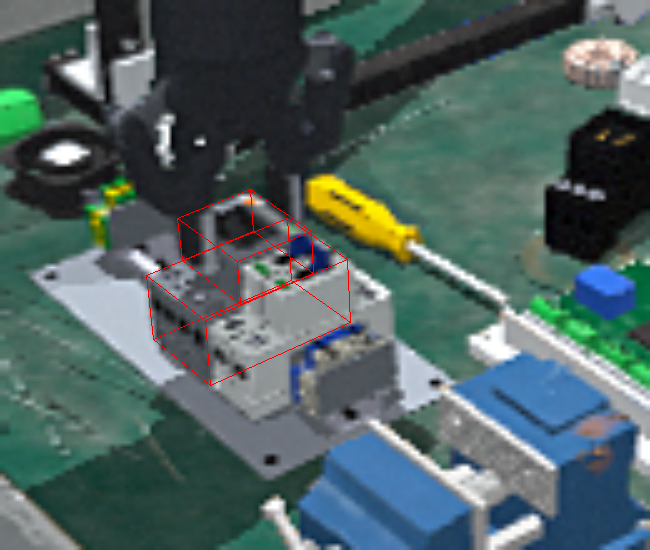

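Seated at the expected height. I'll release, rise and go to the socket.

>>> {"name": "carry_out", "arguments": {"travel": [[0,0,0],[0,0,0],[0,0,0],[0,0,0],[0,0,-10],[0,0,-25],[0,0,-25],[0,0,-25],[0,0,-25],[0,0,-20]], "twist": [0,0,0,0,0,0,0,0,0,0], "jaw": [0.7,0.9,1,1,1,1,1,1,1,1]}}

```text
time: 16.13
tcp_pos: [0.4561, -0.0069, 0.1882]
ee_rot: [2.226, 2.215, 0.001]
force: [0.4, 0.8, -0.0]
opening: 0.085
```

```bash
python3 plan.py .6835 -.0409 .18 15.1 10
```

```text
t 16.13 tcp [ 0.4561 -0.0069  0.1882] F [ 0.4  0.8 -0. ] open 0.085 yawy -0.29 tilt 0.09 q [-0.18  0.19 -0.49  0.88  0.    1.4 ]
10 twist each -1.54 step mm 23.0
[[-3.3, 22.8, 0.9], [-3.9, 22.7, 0.9], [-4.5, 22.5, 0.9], [-5.1, 22.4, 0.9], [-5.7, 22.3, 0.9], [-6.3, 22.1, 0.9], [-6.9, 21.9, 0.9], [-7.5, 21.7, 0.9], [-8.1, 21.5, 0.9], [-8.6, 21.3, 0.9]]
```

>>> {"name": "carry_out", "arguments": {"travel": [[-3.3,22.8,0.9],[-3.9,22.7,0.9],[-4.5,22.5,0.9],[-5.1,22.4,0.9],[-5.7,22.3,0.9],[-6.3,22.1,0.9],[-6.9,21.9,0.9],[-7.5,21.7,0.9],[-8.1,21.5,0.9],[-8.6,21.3,0.9]], "twist": [-1.54,-1.54,-1.54,-1.54,-1.54,-1.54,-1.54,-1.54,-1.54,-1.54], "jaw": [1,1,1,1,1,1,1,1,1,1]}}

```text
time: 16.97
tcp_pos: [0.684, -0.041, 0.1769]
ee_rot: [-1.908, -2.495, 0.0]
force: [0.8, -0.8, 0.4]
opening: 0.0854
```

>>> {"name": "carry_out", "arguments": {"travel": [[0,0,0],[0,0,0],[0,0,0]], "twist": [0,0,0], "jaw": [1,1,1]}}

```text
time: 17.22
tcp_pos: [0.6822, -0.0407, 0.1768]
ee_rot: [-1.909, -2.493, 0.001]
force: [-0.1, 0.6, -0.1]
opening: 0.0855
```

```bash
python3 plan.py .6835 -.0409 .046 15.1 7;python3 - <<'E'
from h import *
q=shot('scene');p=shot('top')
print('brk',np.round(edgefit(p,'breaker',.4555,-.0565,0,z=.008,da=.08),4))
print('pwr',np.round(edgefit(p,'power',.4555,-.007,0,z=.008,da=.08),4))
im=cv2.resize(q['frame'][110:200,230:310,::-1],None,fx=6,fy=6)
draw(im,q,'socket',.6835,-.0409,.264,sc=6,off=(230,110))
cv2.imwrite('pics/l10.png',im)
im=cv2.resize(p['frame'][190:280,130:250,::-1],None,fx=6,fy=6)
draw(im,p,'power',.4555,-.007,0,z=.008,sc=6,off=(130,190))
cv2.imwrite('pics/l10b.png',im)
E
```

```text
t 17.22 tcp [ 0.6822 -0.0407  0.1768] F [-0.1  0.6 -0.1] open 0.0855 yawy 15.1 tilt 0.09 q [-0.17  0.61  0.13  1.08  0.    1.14]
7 twist each -0.0 step mm 18.7
[[-0.1, 0.2, 18.7], [-0.1, 0.2, 18.7], [-0.1, 0.2, 18.7], [-0.1, 0.2, 18.7], [-0.1, 0.2, 18.7], [-0.1, 0.2, 18.7], [-0.1, 0.2, 18.7]]
brk [ 4.56600e-01 -5.60000e-02 -2.30000e-03  1.01549e+01]
pwr [ 4.5330e-01 -1.1000e-02 -4.0000e-04  9.3421e+00]
```

View pics/l10.png

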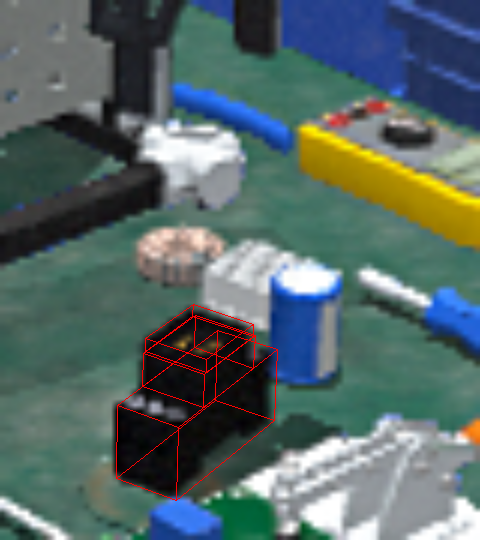

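View pics/l10b.png

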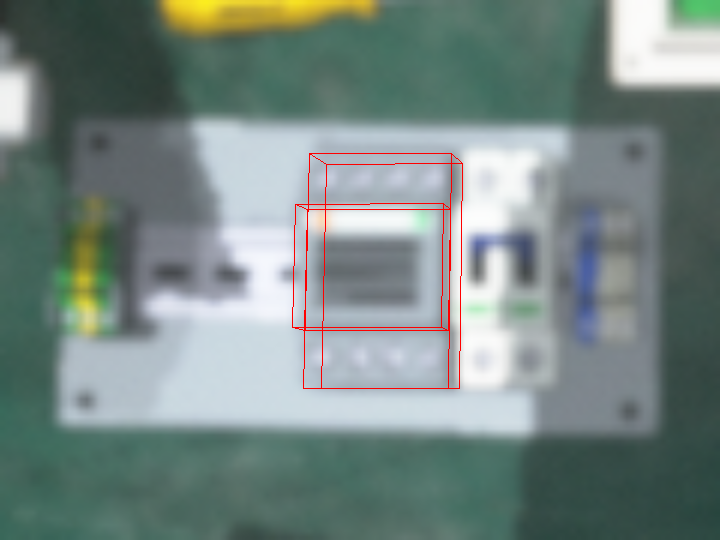

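>>> {"name": "carry_out", "arguments": {"travel": [[0,0,19],[0,0,19],[0,0,19],[0,0,19],[0,0,19],[0,0,18],[0,0.5,17.5],[0,0,0],[0,0,0],[0,0,0]], "twist": [0,0,0,0,0,0,0,0,0,0], "jaw": [1,1,1,1,1,1,1,1,0.7,0.5]}}

```text
time: 18.15
tcp_pos: [0.6839, -0.0408, 0.0483]
ee_rot: [1.909, 2.493, 0.001]
force: [0.2, -0.0, 0.1]
opening: 0.0636
```

>>> {"name": "carry_out", "arguments": {"travel": [[0,0,0],[0,0,0],[0,0,0],[0,0,0],[0,0,0],[0,0,0],[0,0,0]], "twist": [0,0,0,0,0,0,0], "jaw": [0.4,0.3,0.3,0.3,0.3,0.3,0.3]}}

```text
time: 18.73
tcp_pos: [0.6848, -0.041, 0.0491]
ee_rot: [1.908, 2.492, 0.002]
force: [-1.4, 0.0, 6.0]
opening: 0.0434
```

```bash
python3 plan.py ;python3 - <<'E'
from h import *
q=shot('scene')
b=edgefit(q,'breaker',.4555,-.0565,0,z=.008,da=.08); w=edgefit(q,'power',.4555,-.009,0,z=.008,da=.08)
print('brk',np.round(b,4)); print('pwr',np.round(w,4))
im=cv2.resize(q['frame'][150:250,140:250,::-1],None,fx=6,fy=6)
draw(im,q,'power',*w[:3],z=.008,sc=6,off=(140,150));draw(im,q,'breaker',*b[:3],z=.008,sc=6,off=(140,150),col=(0,255,255))
cv2.imwrite('pics/l11.png',im)
im=cv2.resize(q['frame'][90:200,220:310,::-1],None,fx=5,fy=5)
cv2.imwrite('pics/l11b.png',im)
E
```

```text
t 18.73 tcp [ 0.6848 -0.041   0.0491] F [-1.4  0.   6. ] open 0.0434 yawy 15.11 tilt 0.19 q [-0.17  0.72 -0.02  0.83 -0.    1.14]
brk [ 4.54300e-01 -5.17000e-02  9.30000e-03  1.16989e+01]
pwr [ 4.54700e-01 -7.60000e-03  3.73000e-02  1.34346e+01]
```

View pics/l11.png

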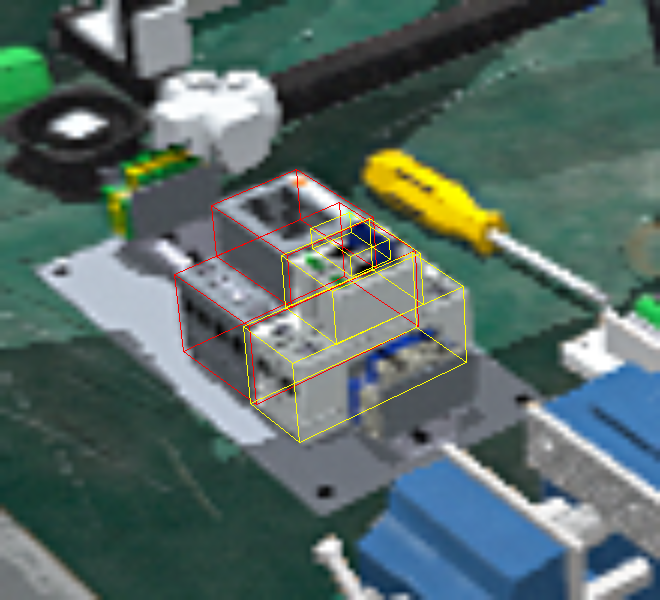

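View pics/l11b.png

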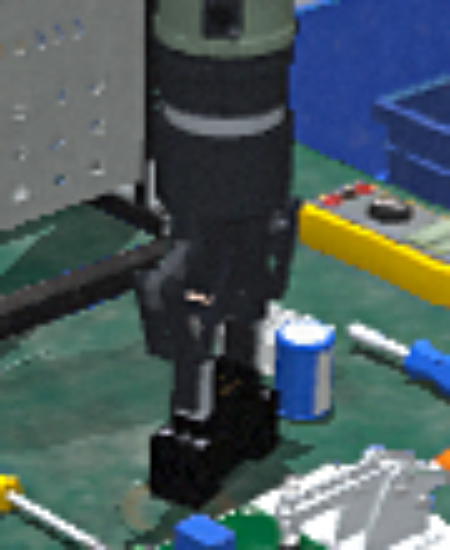

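>>> {"name": "carry_out", "arguments": {"travel": [[0,0,-10],[0,0,-20],[0,0,-22],[0,0,-22],[0,0,-22],[0,0,-22],[0,0,-15],[0,0,-7],[0,0,0],[0,0,0]], "twist": [0,0,0,0,0,0,0,0,0,0], "jaw": [0.3,0.3,0.3,0.3,0.3,0.3,0.3,0.3,0.3,0.3]}}

```text
time: 19.62
tcp_pos: [0.6833, -0.0407, 0.1868]
ee_rot: [-1.91, -2.494, -0.0]
force: [-0.3, -0.8, -1.3]
opening: 0.0434
```

```bash
python3 plan.py .4557 .0415 .17 -.3 10
```

```text
t 19.62 tcp [ 0.6833 -0.0407  0.1868] F [-0.3 -0.8 -1.3] open 0.0434 yawy 15.11 tilt 0.0 q [-0.17  0.61  0.14  1.11  0.    1.14]
10 twist each 1.54 step mm 24.3
[[13.9, -19.8, 1.7], [13.3, -20.2, 1.7], [12.8, -20.6, 1.7], [12.2, -20.9, 1.7], [11.7, -21.2, 1.7], [11.1, -21.5, 1.7], [10.5, -21.8, 1.7], [9.9, -22.1, 1.7], [9.3, -22.3, 1.7], [8.7, -22.6, 1.7]]
```

>>> {"name": "carry_out", "arguments": {"travel": [[13.9,-19.8,1.7],[13.3,-20.2,1.7],[12.8,-20.6,1.7],[12.2,-20.9,1.7],[11.7,-21.2,1.7],[11.1,-21.5,1.7],[10.5,-21.8,1.7],[9.9,-22.1,1.7],[9.3,-22.3,1.7],[8.7,-22.6,1.7]], "twist": [1.54,1.54,1.54,1.54,1.54,1.54,1.54,1.54,1.54,1.54], "jaw": [0.3,0.3,0.3,0.3,0.3,0.3,0.3,0.3,0.3,0.3]}}

```text
time: 20.45
tcp_pos: [0.4534, 0.0419, 0.1684]
ee_rot: [-2.227, -2.213, 0.003]
force: [0.1, 0.5, -1.6]
opening: 0.043
```

>>> {"name": "carry_out", "arguments": {"travel": [[0,0,0],[0,0,20],[0,0,20],[0,0,20],[0,0,20],[0,0,10],[0,0,5],[0,0,3],[0,0,0],[0,0,0]], "twist": [0,0,0,0,0,0,0,0,0,0], "jaw": [0.3,0.3,0.3,0.3,0.3,0.3,0.3,0.3,0.3,0.3]}}

```text
time: 21.28
tcp_pos: [0.4562, 0.0414, 0.0721]
ee_rot: [2.227, 2.216, 0.0]
force: [0.1, -0.1, -0.6]
opening: 0.0432
```

```bash
python3 plan.py .4557 .0415 .057 -.3 6;python3 - <<'E'
from h import *
q=shot('scene');o=env.observe()
im=cv2.resize(q['frame'][140:240,130:260,::-1],None,fx=6,fy=6)
draw(im,q,'socket',*o['tcp_pos'][:2],0,z=o['tcp_pos'][2]-.0491,sc=6,off=(130,140))
cv2.imwrite('pics/l12.png',im)
E
```

```text
t 21.28 tcp [0.4562 0.0414 0.0721] F [ 0.1 -0.1 -0.6] open 0.0432 yawy -0.29 tilt 0.02 q [-0.07  0.34 -0.64  0.59 -0.    1.5 ]
6 twist each 0.0 step mm 2.5
[[0.0, -0.1, 2.5], [0.0, -0.1, 2.5], [0.0, -0.1, 2.5], [0.0, -0.1, 2.5], [0.0, -0.1, 2.5], [0.0, -0.1, 2.5]]
```

View pics/l12.png

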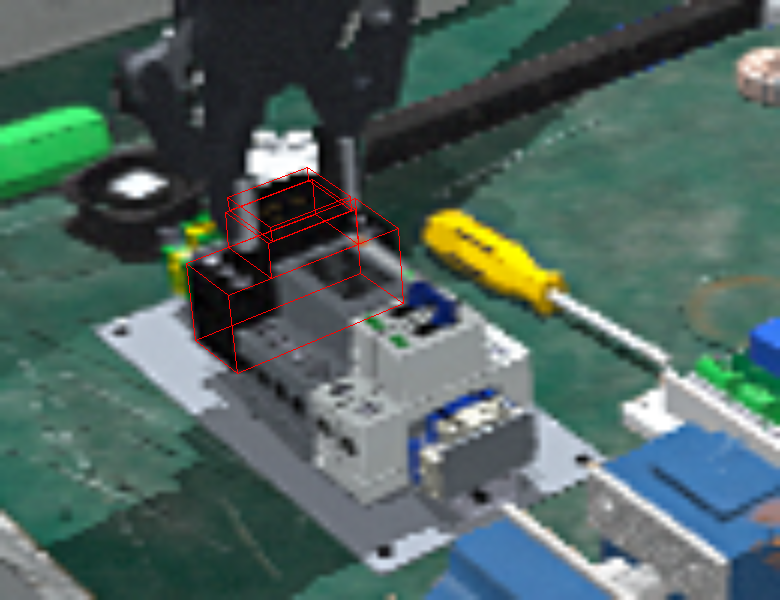

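>>> {"name": "carry_out", "arguments": {"travel": [[0,0,3],[0,0,3],[0,0,2],[0,0,2],[0,0,2],[0,0,1.5],[0,0,1.5],[0,0,0],[0,0,0]], "twist": [0,0,0,0,0,0,0,0,0], "jaw": [0.3,0.3,0.3,0.3,0.3,0.3,0.3,0.3,0.3]}}

```text
time: 22.08
tcp_pos: [0.4558, 0.0415, 0.0571]
ee_rot: [-2.227, -2.216, -0.0]
force: [-2.4, -0.1, 3.8]
opening: 0.0435
```

```bash
python3 plan.py ;python3 - <<'E'
from h import *
q=shot('scene');o=env.observe()
im=cv2.resize(q['frame'][140:240,130:260,::-1],None,fx=6,fy=6)
draw(im,q,'socket',*o['tcp_pos'][:2],0,z=.008,sc=6,off=(130,140))
cv2.imwrite('pics/l13.png',im)
E
```

```text
t 22.08 tcp [0.4558 0.0415 0.0571] F [-2.4 -0.1  3.8] open 0.0435 yawy -0.29 tilt 0.0 q [-0.07  0.37 -0.66  0.55  0.    1.51]
```

View pics/l13.png

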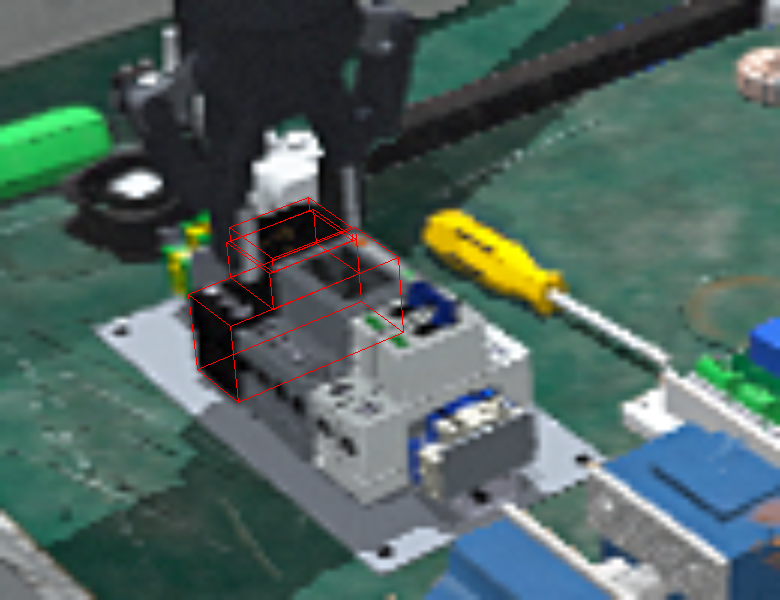

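>>> {"name": "carry_out", "arguments": {"travel": [[0,0,0],[0,0,0],[0,0,0],[0,0,0],[0,0,-10],[0,0,-25],[0,0,-25],[0,0,-25],[0,0,-25],[0,0,-25]], "twist": [0,0,0,0,0,0,0,0,0,0], "jaw": [0.7,0.9,1,1,1,1,1,1,1,1]}}

```text
time: 22.97
tcp_pos: [0.4556, 0.0414, 0.193]
ee_rot: [-2.227, -2.216, 0.0]
force: [0.4, 0.8, 0.1]
opening: 0.0858
```

```bash
python3 plan.py .4487 -.3887 .17 6.45 17
```

```text
t 22.97 tcp [0.4556 0.0414 0.193 ] F [0.4 0.8 0.1] open 0.0858 yawy -0.29 tilt 0.0 q [-0.07  0.19 -0.48  0.9  -0.    1.5 ]
17 twist each -0.4 step mm 25.3
[[-25.3, -0.3, 1.4], [-25.3, -0.5, 1.4], [-25.3, -0.6, 1.4], [-25.3, -0.8, 1.4], [-25.3, -1.0, 1.4], [-25.3, -1.2, 1.4], [-25.3, -1.3, 1.4], [-25.3, -1.5, 1.4], [-25.2, -1.7, 1.4], [-25.2, -1.9, 1.4], [-25.2, -2.0, 1.4], [-25.2, -2.2, 1.4], [-25.2, -2.4, 1.4], [-25.2, -2.6, 1.4], [-25.2, -2.7, 1.4], [-25.1, -2.9, 1.4], [-25.1, -3.1, 1.4]]
```

>>> {"name": "carry_out", "arguments": {"travel": [[-25.3,-0.3,1.4],[-25.3,-0.5,1.4],[-25.3,-0.6,1.4],[-25.3,-0.8,1.4],[-25.3,-1.0,1.4],[-25.3,-1.2,1.4],[-25.3,-1.3,1.4],[-25.3,-1.5,1.4],[-25.2,-1.7,1.4],[-25.2,-1.9,1.4]], "twist": [-0.4,-0.4,-0.4,-0.4,-0.4,-0.4,-0.4,-0.4,-0.4,-0.4], "jaw": [1,1,1,1,1,1,1,1,1,1]}}

```text
time: 23.8
tcp_pos: [0.4515, -0.2129, 0.1777]
ee_rot: [2.148, 2.292, 0.0]
force: [0.1, -0.6, 0.3]
opening: 0.0854
```

>>> {"name": "carry_out", "arguments": {"travel": [[-25.2,-2.0,1.4],[-25.2,-2.2,1.4],[-25.2,-2.4,1.4],[-25.2,-2.6,1.4],[-25.2,-2.7,1.4],[-25.1,-2.9,1.4],[-25.1,-3.1,1.4],[0,0,0],[0,0,0],[0,0,0]], "twist": [-0.4,-0.4,-0.4,-0.4,-0.4,-0.4,-0.4,0,0,0], "jaw": [1,1,1,1,1,1,1,1,1,1]}}

```text
time: 24.63
tcp_pos: [0.4486, -0.3881, 0.1676]
ee_rot: [-2.091, -2.343, -0.001]
force: [-0.6, 0.2, 0.1]
opening: 0.0856
```

```bash
python3 plan.py .4487 -.3887 .012 6.45 7;python3 - <<'E'
from h import *
q=shot('scene');p=shot('top')
for n,k,y in(('brk','breaker',-.056),('pwr','power',-.009),('soc','socket',.0405)):
    print(n,np.round(edgefit(p,k,.4555,y,0,z=.008,da=.06,d=.006),4))
print('term',np.round(edgefit(p,'term',.4558,-.0925,0,da=.03,d=.005),4))
im=cv2.resize(p['frame'][190:280,130:250,::-1],None,fx=6,fy=6); cv2.imwrite('pics/l14.png',im)
draw(im,p,'socket',.4557,.0415,0,z=.008,sc=6,off=(130,190))
cv2.imwrite('pics/l14b.png',im)
im=cv2.resize(q['frame'][220:330,220:340,::-1],None,fx=4,fy=4)
draw(im,q,'relay',.4487,-.3887,.1126,sc=4,off=(220,220))
cv2.imwrite('pics/l14c.png',im)
E
```

```text
t 24.63 tcp [ 0.4486 -0.3881  0.1676] F [-0.6  0.2  0.1] open 0.0856 yawy 6.5 tilt 0.08 q [-0.84  0.45 -0.17  0.95  0.    0.62]
7 twist each 0.01 step mm 22.2
[[-0.1, 0.0, 22.2], [-0.1, 0.0, 22.2], [-0.1, 0.0, 22.2], [-0.1, 0.0, 22.2], [-0.1, 0.0, 22.2], [-0.1, 0.0, 22.2], [-0.1, 0.0, 22.2]]
brk [ 4.55900e-01 -5.60000e-02  1.30000e-03  1.14982e+01]
pwr [ 4.53200e-01 -9.20000e-03 -1.09000e-02  1.02651e+01]
soc [4.55600e-01 3.91000e-02 1.00000e-04 1.17856e+01]
term [ 4.54500e-01 -9.33000e-02  7.00000e-04  1.04335e+01]
```

View pics/l14.png

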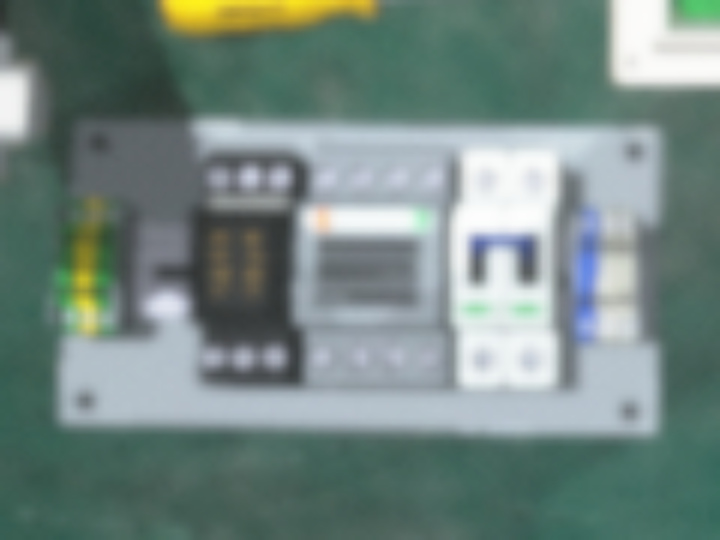

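View pics/l14c.png

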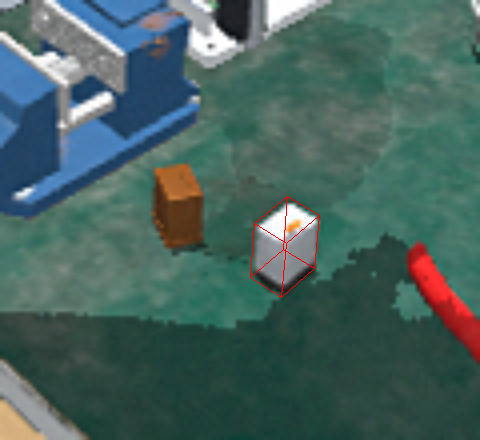

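>>> {"name": "carry_out", "arguments": {"travel": [[-0.1,0,22],[-0.1,0,22],[-0.1,0,22],[-0.1,0,22],[-0.1,0,22],[-0.1,0,22],[0,0,15],[0,0,8],[0,0,0],[0,0,0]], "twist": [0,0,0,0,0,0,0,0,0,0], "jaw": [1,1,1,1,1,1,1,1,0.7,0.5], "squeeze": 25}}

```text
time: 25.57
tcp_pos: [0.4493, -0.3888, 0.0134]
ee_rot: [-2.091, -2.345, -0.0]
force: [0.7, -0.6, 0.2]
opening: 0.064
```

>>> {"name": "carry_out", "arguments": {"travel": [[0,0,0],[0,0,0],[0,0,0],[0,0,0],[0,0,0],[0,0,0],[0,0,0],[0,0,0]], "twist": [0,0,0,0,0,0,0,0], "jaw": [0.4,0.3,0.2,0.2,0.2,0.2,0.2,0.2]}}

```text
time: 26.23
tcp_pos: [0.4498, -0.3901, 0.0144]
ee_rot: [2.09, 2.342, -0.0]
force: [0.2, 1.8, 6.7]
opening: 0.0271
```

```bash
python3 plan.py ;python3 - <<'E'
from h import *
q=shot('scene');p=shot('top')
im=cv2.resize(q['frame'][220:320,230:330,::-1],None,fx=6,fy=6)
cv2.imwrite('pics/l15.png',im)
E
```

```text
t 26.23 tcp [ 0.4498 -0.3901  0.0144] F [0.2 1.8 6.7] open 0.0271 yawy 6.51 tilt 0.13 q [-0.84  0.63 -0.32  0.62  0.    0.62]
```

View pics/l15.png

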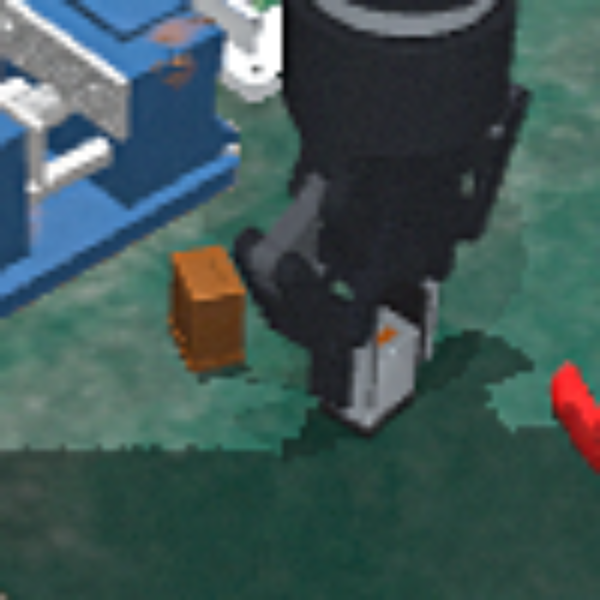

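>>> {"name": "carry_out", "arguments": {"travel": [[0,0,-10],[0,0,-20],[0,0,-25],[0,0,-30],[0,0,-30],[0,0,-30],[0,0,-25],[0,0,-15],[0,0,0],[0,0,0]], "twist": [0,0,0,0,0,0,0,0,0,0], "jaw": [0.2,0.2,0.2,0.2,0.2,0.2,0.2,0.2,0.2,0.2]}}

```text
time: 27.17
tcp_pos: [0.4493, -0.3896, 0.1991]
ee_rot: [2.09, 2.343, -0.0]
force: [-0.1, -0.4, -1.2]
opening: 0.0272
```

```bash
python3 plan.py .4557 .040 .17 -.2 18
```

```text
t 27.17 tcp [ 0.4493 -0.3896  0.1991] F [-0.1 -0.4 -1.2] open 0.0272 yawy 6.51 tilt 0.11 q [-0.84  0.43 -0.12  1.02  0.    0.62]
18 twist each 0.37 step mm 23.9
[[23.7, 3.1, 1.6], [23.7, 2.9, 1.6], [23.7, 2.8, 1.6], [23.7, 2.6, 1.6], [23.7, 2.4, 1.6], [23.8, 2.3, 1.6], [23.8, 2.1, 1.6], [23.8, 2.0, 1.6], [23.8, 1.8, 1.6], [23.8, 1.7, 1.6], [23.8, 1.5, 1.6], [23.8, 1.4, 1.6], [23.8, 1.2, 1.6], [23.8, 1.0, 1.6], [23.9, 0.9, 1.6], [23.9, 0.7, 1.6], [23.9, 0.6, 1.6], [23.9, 0.4, 1.6]]
```

>>> {"name": "carry_out", "arguments": {"travel": [[23.7,3.1,1.6],[23.7,2.9,1.6],[23.7,2.8,1.6],[23.7,2.6,1.6],[23.7,2.4,1.6],[23.8,2.3,1.6],[23.8,2.1,1.6],[23.8,2.0,1.6],[23.8,1.8,1.6],[23.8,1.7,1.6]], "twist": [0.37,0.37,0.37,0.37,0.37,0.37,0.37,0.37,0.37,0.37], "jaw": [0.2,0.2,0.2,0.2,0.2,0.2,0.2,0.2,0.2,0.2]}}

```text
time: 28.0
tcp_pos: [0.4511, -0.1488, 0.1803]
ee_rot: [-2.165, -2.272, 0.001]
force: [0.8, 0.1, -1.0]
opening: 0.0278
```

>>> {"name": "carry_out", "arguments": {"travel": [[23.8,1.5,1.6],[23.8,1.4,1.6],[23.8,1.2,1.6],[23.8,1.0,1.6],[23.9,0.9,1.6],[23.9,0.7,1.6],[23.9,0.6,1.6],[23.9,0.4,1.6],[0,0,10],[0,0,10]], "twist": [0.37,0.37,0.37,0.37,0.37,0.37,0.37,0.37,0,0], "jaw": [0.2,0.2,0.2,0.2,0.2,0.2,0.2,0.2,0.2,0.2]}}

```text
time: 28.83
tcp_pos: [0.454, 0.0417, 0.1478]
ee_rot: [-2.22, -2.221, 0.002]
force: [-1.0, -0.4, -0.5]
opening: 0.0272
```

>>> {"name": "carry_out", "arguments": {"travel": [[0,0,20],[0,0,20],[0,0,10],[0,0,5],[0,0,0],[0,0,0]], "twist": [0,0,0,0,0,0], "jaw": [0.2,0.2,0.2,0.2,0.2,0.2]}}

```text
time: 29.33
tcp_pos: [0.4546, 0.0403, 0.0938]
ee_rot: [-2.224, -2.218, 0.002]
force: [-0.2, 0.4, -0.2]
opening: 0.0276
```

```bash
python3 plan.py .4557 .040 .17 -.2 18;  python3 - <<'E'
from h import *
q=shot('scene');o=env.observe();t=o['tcp_pos']
im=cv2.resize(q['frame'][140:230,130:240,::-1],None,fx=7,fy=7);cv2.imwrite('pics/l16a.png',im)
draw(im,q,'relay',*t[:2],0,z=t[2]-.0144,sc=7,off=(130,140))
draw(im,q,'socket',.4557,.040,0,z=.008,sc=7,off=(130,140),col=(0,255,255))
cv2.imwrite('pics/l16.png',im)
E
```

```text
t 29.33 tcp [0.4546 0.0403 0.0938] F [-0.2  0.4 -0.2] open 0.0276 yawy -0.16 tilt 0.09 q [-0.07  0.31 -0.62  0.64  0.    1.5 ]
18 twist each 0.0 step mm 4.2
[[-0.0, 0.1, -4.2], [-0.0, 0.1, -4.2], [-0.0, 0.1, -4.2], [-0.0, 0.1, -4.2], [-0.0, 0.1, -4.2], [-0.0, 0.1, -4.2], [-0.0, 0.1, -4.2], [-0.0, 0.1, -4.2], [-0.0, 0.1, -4.2], [-0.0, 0.1, -4.2], [-0.0, 0.1, -4.2], [-0.0, 0.1, -4.2], [-0.0, 0.1, -4.2], [-0.0, 0.1, -4.2], [-0.0, 0.1, -4.2], [-0.0, 0.1, -4.2], [-0.0, 0.1, -4.2], [-0.0, 0.1, -4.2]]
```

View pics/l16.png

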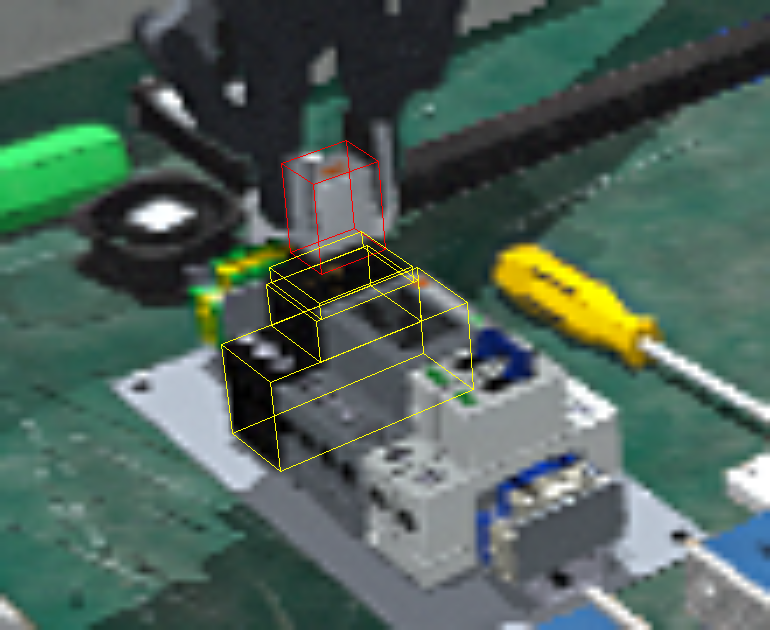

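View pics/l16a.png

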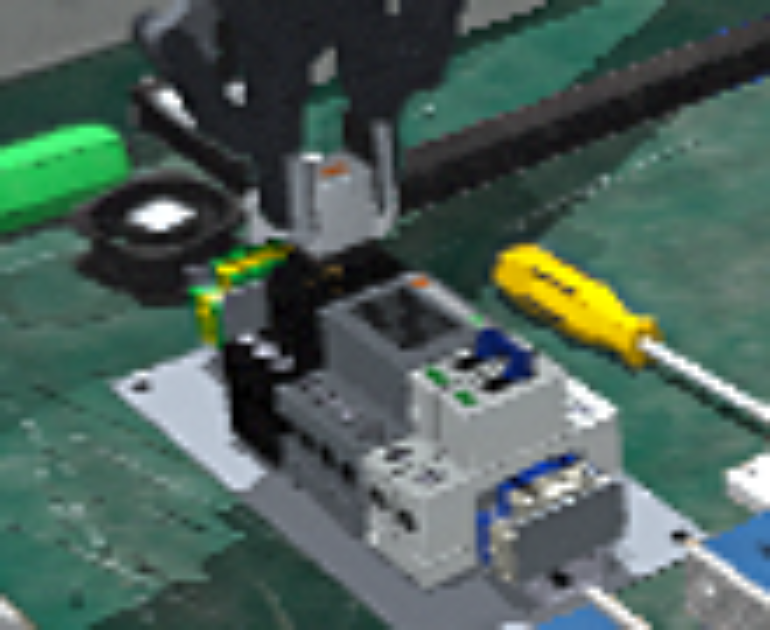

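>>> {"name": "carry_out", "arguments": {"travel": [[0,0.5,3],[0,0.5,2],[0,0,2],[0,0,2],[0,0,0],[0,0,0]], "twist": [0,0,0,0,0,0], "jaw": [0.2,0.2,0.2,0.2,0.2,0.2]}}

```text
time: 29.88
tcp_pos: [0.4561, 0.0403, 0.0852]
ee_rot: [-2.224, -2.218, 0.0]
force: [0.6, -0.2, -0.6]
opening: 0.0273
```

```bash
python3 plan.py; python3 plan.py|head -1;  python3 - <<'E'
from h import *
q=shot('scene');o=env.observe();t=o['tcp_pos'];print(o['force'],o['wrist_torque'],t)
im=cv2.resize(q['frame'][140:230,130:240,::-1],None,fx=7,fy=7);cv2.imwrite('pics/l17.png',im)
E
```

```text
t 29.88 tcp [0.4561 0.0403 0.0852] F [ 0.6 -0.2 -0.6] open 0.0273 yawy -0.15 tilt 0.01 q [-0.07  0.32 -0.63  0.62  0.    1.5 ]
t 29.88 tcp [0.4561 0.0403 0.0852] F [ 0.6 -0.2 -0.6] open 0.0273 yawy -0.15 tilt 0.01 q [-0.07  0.32 -0.63  0.62  0.    1.5 ]
[ 0.21085532  0.75066542 -0.51622183] [ 0.01775418 -0.03965176  0.03482864] [0.45618503 0.04033825 0.08528597]
```

View pics/l17.png

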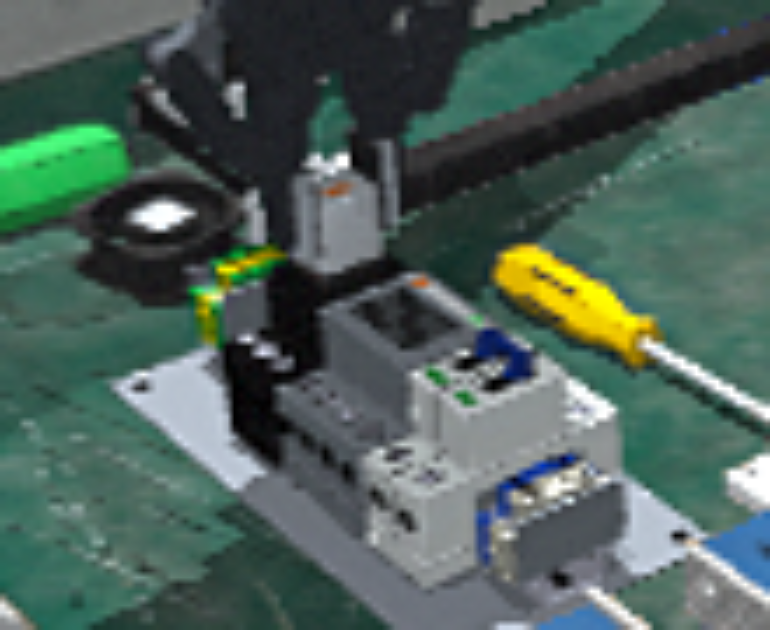

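>>> {"name": "carry_out", "arguments": {"travel": [[0,0,1.5],[0,0,1.5],[0,0,1],[0,0,0.5],[0,0,0],[0,0,0]], "twist": [0,0,0,0,0,0], "jaw": [0.2,0.2,0.2,0.2,0.2,0.2]}}

```text
time: 30.43
tcp_pos: [0.4562, 0.0403, 0.0807]
ee_rot: [-2.224, -2.219, 0.0]
force: [-0.1, 0.4, -0.0]
opening: 0.0274
```

```bash
python3 - <<'E'
from h import *
q=shot('scene');o=env.observe();t=o['tcp_pos'];print(np.round(o['force'],2),np.round(o['wrist_torque'],3),t)
im=cv2.resize(q['frame'][140:230,130:240,::-1],None,fx=7,fy=7)
draw(im,q,'relay',.4557,.040,0,z=.066,sc=7,off=(130,140))
cv2.imwrite('pics/l18.png',im)
E
```

```text
[ 0.36 -0.28 -0.61] [ 0.007 -0.036  0.008] [0.45622207 0.04033556 0.08075417]
```

View pics/l18.png

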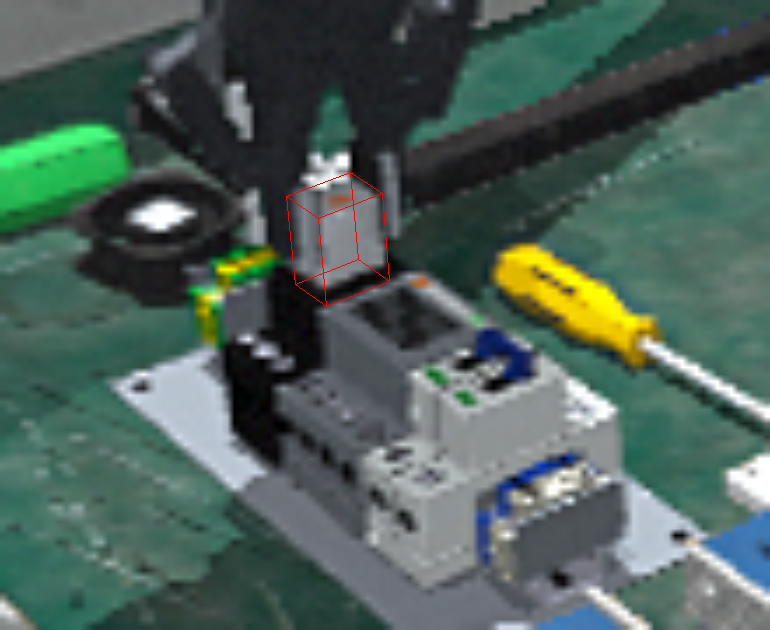

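>>> {"name": "carry_out", "arguments": {"travel": [[0,0,0.5],[0,0,0.5],[0,0,0.5],[0,0,0],[0,0,0]], "twist": [0,0,0,0,0], "jaw": [0.2,0.2,0.2,0.2,0.2]}}

```text
time: 30.9
tcp_pos: [0.4564, 0.0403, 0.0803]
ee_rot: [2.224, 2.218, 0.001]
force: [-2.9, 0.7, 11.5]
opening: 0.0276
```

Floor contact: 11.5 N at TCP z 0.080, as expected. I'll release with a half-open jaw and rise.

>>> {"name": "carry_out", "arguments": {"travel": [[0,0,-1],[0,0,0],[0,0,0],[0,0,0],[0,0,0],[0,0,0],[0,0,-10],[0,0,-25],[0,0,-30],[0,0,-30]], "twist": [0,0,0,0,0,0,0,0,0,0], "jaw": [0.2,0.5,0.7,0.8,0.8,0.8,0.8,0.8,0.8,0.8]}}

```text
time: 31.73
tcp_pos: [0.4554, 0.0404, 0.1758]
ee_rot: [-2.223, -2.217, 0.002]
force: [0.7, -0.5, -0.5]
opening: 0.0685
```

>>> {"name": "carry_out", "arguments": {"travel": [[-25,0,0],[-30,0,0],[-30,0,0],[-30,0,0],[-30,0,0],[-30,0,0],[-30,0,0],[-30,0,0],[0,0,0],[0,0,0]], "twist": [0,0,0,0,0,0,0,0,0,0], "jaw": [0.8,0.8,0.8,0.8,0.8,0.8,0.8,0.8,0.8,0.8]}}

```text
time: 32.57
tcp_pos: [0.4554, -0.1959, 0.175]
ee_rot: [-2.227, -2.215, -0.0]
force: [-0.1, -0.0, -0.0]
opening: 0.0684
```

```bash
python3 - <<'E'
from h import *
p=shot('top');q=shot('scene')
F={}
for n,k,y,z in(('brk','breaker',-.056,.008),('pwr','power',-.009,.008),('soc','socket',.0395,.008),('relay','relay',.0395,.066)):
    F[n]=edgefit(p,k,.4555,y,0,z=z,da=.06,d=.006);print(n,np.round(F[n],4))
print('term',np.round(edgefit(p,'term',.4558,-.0925,0,da=.03,d=.005),4))
im=cv2.resize(p['frame'][200:270,140:245,::-1],None,fx=7,fy=7)
draw(im,p,'relay',*F['relay'][:3],z=.066,sc=7,off=(140,200));cv2.imwrite('pics/f1.png',im)
im=cv2.resize(q['frame'][140:235,130:245,::-1],None,fx=6,fy=6)
draw(im,q,'relay',.4557,.040,0,z=.066,sc=6,off=(130,140));cv2.imwrite('pics/f2.png',im)
E
```

```text
brk [ 4.56100e-01 -5.60000e-02  7.20000e-03  1.16966e+01]
pwr [ 4.53700e-01 -9.20000e-03 -1.10000e-03  1.03354e+01]
soc [ 0.4555  0.0383  0.0222 10.7254]
relay [4.56200e-01 4.04000e-02 1.00000e-03 1.36102e+01]
term [ 4.51700e-01 -8.75000e-02  1.30000e-03  1.05196e+01]
```

View pics/f1.png

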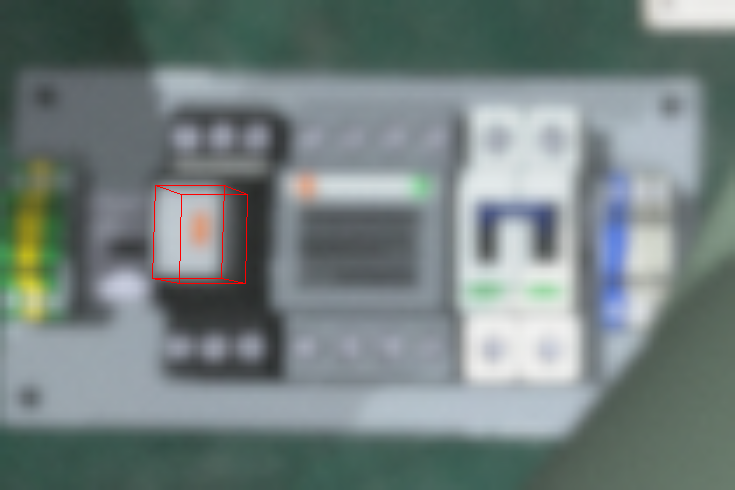

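View pics/f2.png

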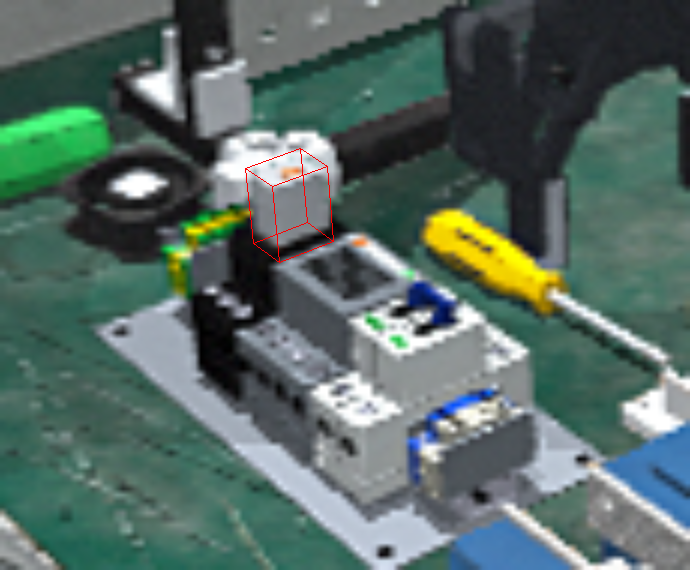

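```bash
python3 -c "
from h import *
p=shot('top');print([plane(p,(r['bbox'][0]+r['bbox'][2])/2,(r['bbox'][1]+r['bbox'][3])/2,.036).round(3) for r in env.silhouettes('screw_cup',p)[:1]])
print(env.sign_off())"
```

```text
[array([ 0.703, -0.356,  0.036])]
the job is handed in; nothing more can be done
None
```

I fitted out the rail and handed the job in at about 33 s of the 102 s allowed. From the supply terminals the row is breaker, power supply, then relay socket, with the light grey relay plugged into the socket's pocket. The sign-off gave no verdict.

**Last checks (top camera unless noted):**

| Check | Measured | Limit |
|---|---|---|
| Supply terminals to breaker | about 37 mm | 43 mm |
| Breaker to power supply | about 47 mm | 57 mm |
| Power supply to socket | about 48 mm | 56 mm |
| Relay to socket centre | about 2 mm | 5 mm |

- **Seating:** all three parts came down to the seated height, judged from the tool height. They lie within about 2 mm of the rail's centre line.
- **Relay:** it went into the pocket without resistance and met the floor with 11.5 N at the expected height. It looks upright in both cameras.

**Checks that disagreed:**
- **Breaker position:** the scene camera put the breaker about 4 mm farther from the supply terminals, at about 41 mm. That is still inside the limit.
- **Supply terminals:** in the last picture the arm partly hid the terminals and their fit was useless, so the 37 mm uses the earlier fits.
- **Socket angle:** the last fit gave 0.022 rad, after about 0 before the relay stood on it. The limit is 0.12 rad.
- **Screw cup:** the network's last rough position was about 11 mm from its first one. The gripper passed no closer than roughly 4 cm to the cup, so I put this down to detector noise, but I did not measure it again.

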